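Load two workshop arbors in stacking order

TASK

Set up the two upright arbors on the bench. On the thick post put the big steel spacer ring first, then the flange with its neck up on top of it, then the black cap over the flange's neck; on the thin post put the red-brown sanding wheel first, then the small steel collar on top of it. Everything must sit fully down, flat and released, and the oil can and the jar must stay standing where they are.

Things in the scene. Friction and masses are not known exactly. Their poses are not given: they have to be found in the camera images.
- arbor_thick: The thick arbor, fixed to the bench: a square blue foot plate 110 x 110 mm, 12 mm thick, with an upright steel post of 24 mm diameter at its centre. The post rises 50 mm above the plate (top at 62 mm), its last 7 mm tapering to 14 mm. Origin: centre of the plate's underside, on the bench, on the post's axis; z up.
- arbor_thin: The thin arbor, fixed to the bench: a round grey foot of 100 mm diameter, 12 mm thick, with an upright steel post of 12 mm diameter at its centre. The post rises 45 mm above the foot (top at 57 mm), its last 4 mm tapering to 6 mm. Origin: centre of the foot's underside, on the bench, on the post's axis; z up.
- spacer: Big plain steel spacer ring, lying flat: outer diameter 62 mm, bore 34 mm, 20 mm tall, about 0.33 kg. Origin: centre of its underside; z up along its axis. Grasp it over its outside.
- flange: Steel welding-neck flange, lying with its neck up: a round plate of 92 mm diameter, 12 mm thick, with four dark bolt-hole marks, and on it a round neck of 48 mm outer diameter that rises 22 mm more (34 mm tall in all). Bore 34 mm right through; about 0.7 kg. Origin: centre of the plate's underside; z up through the neck. Grasp it by the neck.
- cap: Black plastic protective cap, standing knob up: a round body of 64 mm diameter and 14 mm height whose underside has a round recess, 56 mm wide and 6 mm deep, that drops over the flange's neck; on top a round knob of 28 mm diameter and 26 mm height (40 mm tall in all). 0.08 kg. Origin: centre of its lower rim; z up through the knob. Grasp it by the knob.
- wheel: Red-brown sanding wheel with dark ribs round its rim, lying flat: diameter 64 mm, bore 22 mm, 22 mm tall, about 0.14 kg. Origin: centre of its underside; z up along its axis. Grasp it over its outside.
- collar: Small plain steel collar, lying flat: outer diameter 40 mm, bore 22 mm, 14 mm tall, 0.1 kg. Origin: centre of its underside; z up along its axis. Grasp it over its outside.
- oil_can: Copper oil can with a pointed spout, standing loose near the left edge of the work area: 54 mm diameter, 120 mm tall. Not to be disturbed. Origin: centre of its underside.
- jar: Glass jar with a dark lid, standing loose near the right edge of the work area: 60 mm diameter, 100 mm tall. Not to be disturbed. Origin: centre of its underside.

How it is judged:
At the end, for the whole second after the job is handed in: Thick arbor: spacer on the foot, flange neck up on it, cap over the neck; thin arbor: wheel on the foot, collar on it. Each within 8 mm of centre, 5 mm of seated height (cap 4 mm) and 0.12 rad of upright, at rest (horizontal distance between each of spacer, flange and arbor_thick below 0.008 m and z of spacer in the frame of arbor_thick between 0.007 and 0.017 m and angle between each of spacer, flange, cap, wheel, collar's own z axis and vertical below 0.12 rad and linear speed of each of spacer, flange, cap, wheel, collar below 0.02 m/s and z of flange in the frame of arbor_thick between 0.027 and 0.037 m and horizontal distance between cap and flange below 0.008 m and z of cap in the frame of flange between 0.024 and 0.032 m and horizontal distance between each of wheel, collar and arbor_thin below 0.008 m and z of wheel in the frame of arbor_thin between 0.007 and 0.017 m and z of collar in the frame of arbor_thin between 0.029 and 0.039 m); the robot touches nothing.
It fails at once if the oil can is pushed more than 40 mm or tipped over (distance of oil_can from where it was at the start of the episode above 0.04 m or angle between oil_can's own z axis and vertical above 0.5 rad).
It fails at once if the jar is pushed more than 40 mm or tipped over (distance of jar from where it was at the start of the episode above 0.04 m or angle between jar's own z axis and vertical above 0.5 rad).
It also fails if it takes over 128 s, if anything falls off the work surface, if the arm or the gripper's body presses on something with over 40 N, if the wrist force passes 120 N, or if a joint passes its speed limit or range.

ROBOT

A 6-joint arm with a two-finger parallel gripper is mounted at the origin on the work surface. World frame = base frame: x ahead of the robot, y to its left, z up, the work surface at z = 0. Lengths are in m, angles in rad, forces in N, time in s.
With the tool pointing down it reaches from about 0.35 to 0.975 m from the base axis. Payload 4.9 kg.
Tool frame: the origin (TCP) lies at the very end of the fingers, on their centre line; the grasp point (between the pads) lies 19 mm behind it; z points along the fingers, y is the direction in which the jaws open and shut (so a half turn about z gives the same grasp; the last joint's range is limited). The gripper opens to 85 mm and grips with 20 to 120 N. Pads are 22 mm wide; open, the fingers measure 114 mm over their backs; the gripper's body (76 mm by 85 mm) begins 54 mm behind the grasp point. The pads swing forward as they close: fully open they stand 13 mm farther back than shut.
Start: joints at [-1.387, 0.053, 1.613, -0, 1.476, -0.119], TCP at [0.186, -0.597, 0.231] pointing down, gripper open.
Joint ranges: [-3.01, 3.01], [-1.01, 2.22], [0.06, 2.58], [-1.02, 4.17], [0.09, 2.62], [-3.14, 3.14]. Speed limits (rad/s): [2.57, 2.57, 3.14, 3.14, 3.14, 3.14].

INTERFACE

Orientations are given as a unit quaternion [w, x, y, z].
In Python, from plant import state, eyes, job_done gives the robot as it stands.
- The arm moves only by the tool apply_moves, never from a script. Its argument "commands" is a list of rows, each an object with "linear": the shift along the tool's x, y, z in m, a list of three; "delta_rot": the turn, a rotation vector about the tool's x, y, z in degrees, a list of three; "fingers": the closure in counts, from 0 (fully open) to 255 (shut). In form: [{"linear": [x, y, z], "delta_rot": [wx, wy, wz], "fingers": fingers}, ...]. A call has exactly 8 rows; each row is the pose to reach, as a shift and turn from the pose commanded when the call began, along the tool's axes at that moment; what a row does not reach only later rows make up. A row lasts 1/10 s, in which the tool goes at most 50 mm and 8.59 degrees, less where a joint would pass 70% of its speed; a pose out of reach is approached as far as the arm can. A call with a gripper value outside its range is refused whole. The fingers move at their own pace and stop on an object; the grip force is fixed at half the most. Time passes only in rows, so rows that repeat a pose let the fingers close, or fill a call up. It gives the time, the measured TCP pose, the force and the opening at its end, in the units of the state.
- state(): the state, without advancing time (a new reading comes with each control period).
- eyes.grab_frame(name): name is "scene" or "top"; returns the picture (400x640x3 uint8, red, green, blue); there is no depth.
- eyes.camera_params(name): a dict with "fx", "fy", "cx", "cy" (pixels), "k1" (the pictures are not rectified: a ray, as slopes to the right and down, at radius r is drawn at 1 + k1 r^2 times it, then the intrinsics apply), "position" and "rotation" of the camera in the world. Camera axes: x right, y down, z forward; pixel columns grow to the right and rows downward; lengths in m; the calibration is good to about 2 mm. A picture is of the moment at which its call begins. camera_params takes no time and is no camera call.
- job_done(): hands the job in, once; it reports no verdict.
The state is a dict: "time": time; "joint_pos": joint angles; "joint_vel": joint speeds; "joint_efforts": joint torques, N m; "tool_pos": TCP position; "tool_rot": TCP orientation; "contact_force": force on the tool from outside, world axes, zero at the start; "ft_torque": the same for the moment, N m; "gripper_width": opening from 0.0 (shut) to 1.0 (fully open).
Only numpy, scipy, OpenCV 4.12 (cv2) and the standard library are available. Lean on these libraries where they do the work, as an engineer would, in place of code of your own. Each camera call takes 0.05 s, during which the arm holds its last target.

## Working session

There is one attempt and no reset: what is moved stays moved. The work goes in short steps, Python scripts to look and compute and a tool call to move; the robot and the scene stay as the last step left them, time stands still between calls to the robot, and variables do not carry over. Pictures are saved under pics/ and viewed, and the job is handed in when it is done.

Besides the shell and the picture viewer there is one more tool, called after "Request:" by a JSON object that holds its "name" and its "arguments", one argument or row to a line. apply_moves: Moves the arm, as the interface text tells. Its arguments: {"type":"object","properties":{"commands":{"type":"array","items":{"type":"object","properties":{"linear":{"type":"array","items":{"type":"number"}},"delta_rot":{"type":"array","items":{"type":"number"}},"fingers":{"type":"number"}}}}},"required":["commands"]}

```bash
mkdir -p pics; ls; python3 - <<'E'
from plant import state, eyes
import cv2
print(state())
for n in("scene","top"):
    im=eyes.grab_frame(n); cv2.imwrite(f"pics/{n}0.png",im[:,:,::-1]); print(n,eyes.camera_params(n))
E
```

```text
pics
{'time': 0.0, 'joint_pos': array([-1.38701666e+00,  5.33533593e-02,  1.61429501e+00, -2.79102327e-05,
        1.47601695e+00, -1.18980320e-01]), 'joint_vel': array([ 0.00099451,  0.00042756, -0.00071745,  0.00033105, -0.00147229,
        0.00055879]), 'joint_efforts': array([ 5.46024239e-04, -3.93681514e+01, -3.70175207e+01, -1.52310013e-04,
        6.93681897e-03, -5.23428980e-07]), 'tool_pos': array([ 0.18623626, -0.59594891,  0.23006459]), 'tool_rot': array([-1.03533847e-03,  9.88563180e-01,  1.50803728e-01, -4.74547740e-05]), 'contact_force': array([-0.13413057,  1.07943504, -0.4809207 ]), 'ft_torque': array([ 0.00985658, -0.02019765,  0.00854684]), 'gripper_width': 1.0000782870288838}
scene {'fx': 443.6048935659419, 'fy': 443.6048935659419, 'cx': 320.694880773236, 'cy': 197.1337364753983, 'k1': 0.02821559712497933, 'position': array([1.09961718, 0.40286129, 0.70243727]), 'rotation': array([-0.17985162,  0.41703528,  0.81590732, -0.3578131 ])}
top {'fx': 475.39978534027546, 'fy': 475.39978534027546, 'cx': 319.1693128775411, 'cy': 198.97525285182263, 'k1': -0.04459928575863665, 'position': array([ 3.90871554e-01, -1.11419036e-03,  1.26402398e+00]), 'rotation': array([ 0.04034676, -0.69717407,  0.714384  , -0.04445181])}
```

View pics/scene0.png

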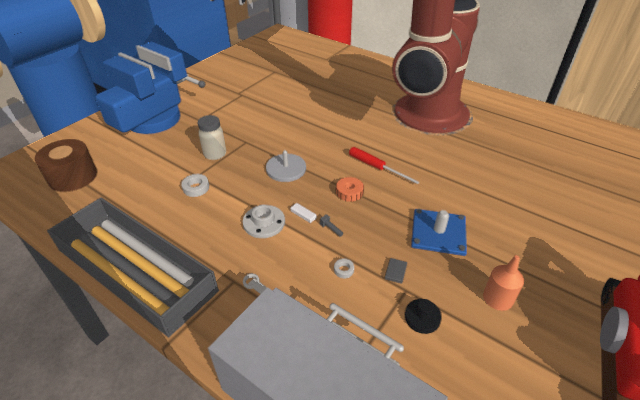

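View pics/top0.png

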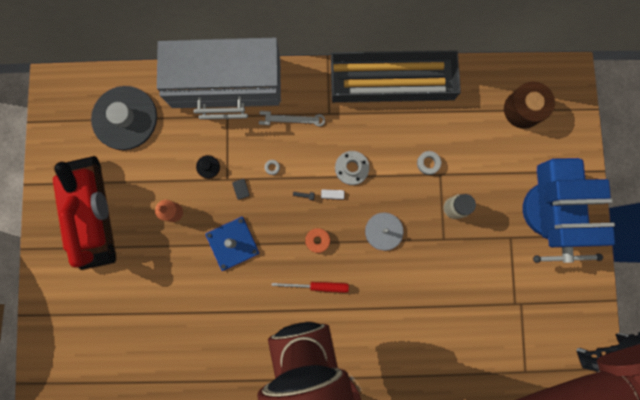

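```bash
cat > h.py <<'E'
import numpy as np, cv2
from plant import state, eyes
from scipy.spatial.transform import Rotation as R
def cam(n):
    p=eyes.camera_params(n); q=p["rotation"]; return p,R.from_quat([q[1],q[2],q[3],q[0]]).as_matrix()
def ray(n,uv):
    p,M=cam(n); d=np.array([(uv[0]-p["cx"])/p["fx"],(uv[1]-p["cy"])/p["fy"]])
    s=d.copy()
    for _ in range(30): s=d/(1+p["k1"]*(s@s))
    return np.array(p["position"]),M@np.array([s[0],s[1],1])
def onz(n,uv,z):
    o,d=ray(n,uv); return o+d*(z-o[2])/d[2]
def px(n,P):
    p,M=cam(n); c=M.T@(np.array(P)-p["position"]); s=c[:2]/c[2]; s=s*(1+p["k1"]*(s@s))
    return np.array([s[0]*p["fx"]+p["cx"],s[1]*p["fy"]+p["cy"]])
def grab(n,f):
    im=eyes.grab_frame(n)[:,:,::-1].copy(); cv2.imwrite("pics/"+f,im); return im
def crop(im,u,v,w,h,s,f):
    c=im[v:v+h,u:u+w]; cv2.imwrite("pics/"+f,cv2.resize(c,None,fx=s,fy=s,interpolation=cv2.INTER_CUBIC))
E
python3 - <<'E'
from h import *
t=cv2.imread("pics/top0.png"); s=cv2.imread("pics/scene0.png")
crop(t,140,135,190,140,4,"tc1.png"); crop(t,300,135,190,140,4,"tc2.png")
crop(s,170,110,200,140,4,"sc1.png"); crop(s,320,190,210,150,3.8,"sc2.png")
g={"spacer":((430,162),.02,(195,184)),"flange":((352,167),.034,(264,216)),"cap":((208,166),.04,(423,314)),"wheel":((318,240),.022,(350,188)),"collar":((272,167),.014,(344,267)),"thick":((229,243),.062,(441,213)),"thin":((387,231),.057,(285,153)),"oil":((168,210),.06,(503,290)),"jar":((462,206),.1,(210,124))}
for k,(a,z,b) in g.items(): print(k,onz("top",a,z).round(3),onz("scene",b,z).round(3))
E
```

```text
spacer [ 0.633 -0.309  0.02 ] [ 0.64  -0.298  0.02 ]
flange [ 0.622 -0.098  0.034] [ 0.635 -0.087  0.034]
cap [0.632 0.279 0.04 ] [0.658 0.294 0.04 ]
wheel [ 0.433 -0.004  0.022] [0.442 0.005 0.022]
collar [0.631 0.114 0.014] [0.636 0.118 0.014]
thick [0.429 0.22  0.062] [0.437 0.221 0.062]
thin [ 0.45  -0.18   0.057] [ 0.461 -0.171  0.057]
oil [0.517 0.376 0.06 ] [0.547 0.387 0.06 ]
jar [ 0.505 -0.363  0.1  ] [ 0.52  -0.354  0.1  ]
```

View pics/tc1.png

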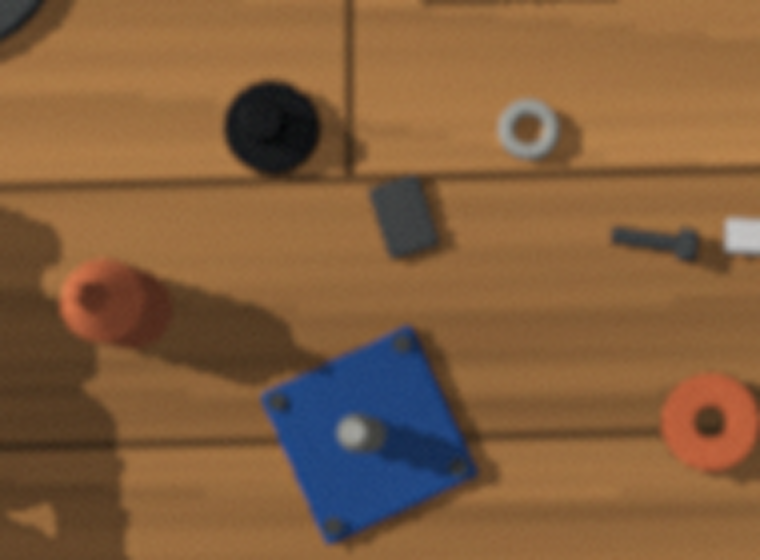

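View pics/tc2.png

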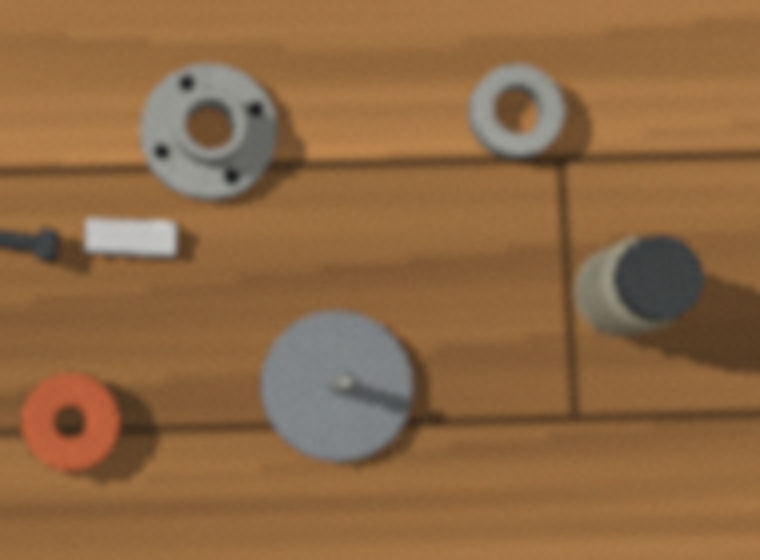

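View pics/sc1.png

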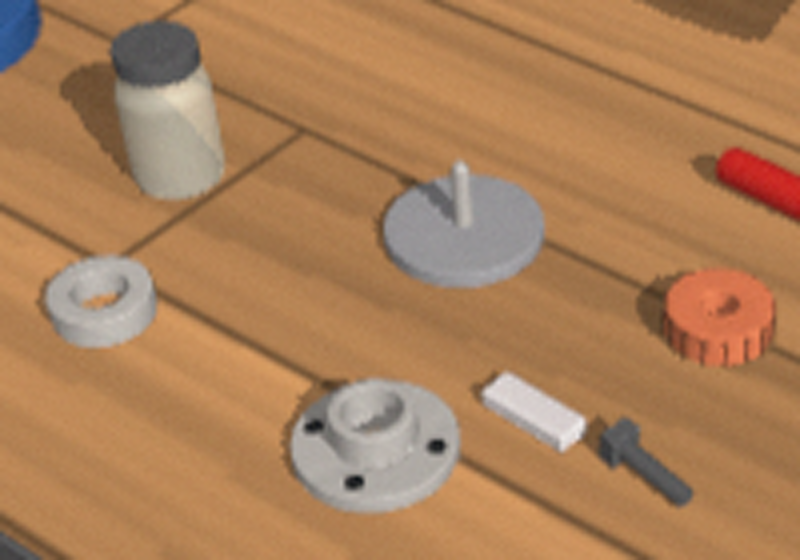

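View pics/sc2.png

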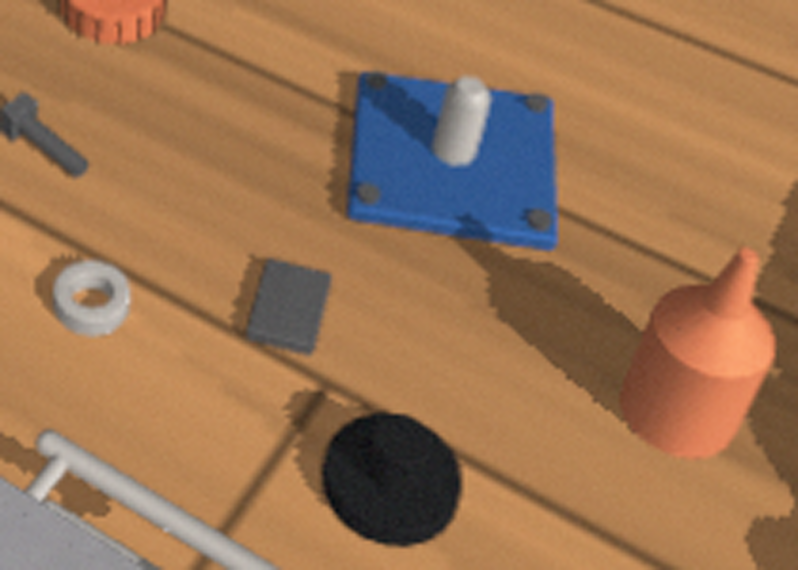

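```bash
cat > seg.py <<'E'
from h import *
def mask(im,kind):
    hs=cv2.cvtColor(im,cv2.COLOR_BGR2HSV); H,S,V=[c.astype(int) for c in cv2.split(hs)]
    if kind=="grey": return (S<75)&(V>70)
    if kind=="blue": return (H>100)&(H<130)&(S>120)
    if kind=="black": return V<45
    if kind=="red": return (H<10)&(S>130)
def find(im,kind,uv,r=45):
    m=mask(im,kind).astype(np.uint8); m=cv2.morphologyEx(m,cv2.MORPH_OPEN,np.ones((2,2),np.uint8)) if kind!="black" else m
    n,l,st,c=cv2.connectedComponentsWithStats(m)
    best=None
    for i in range(1,n):
        if st[i,4]<60: continue
        d=np.hypot(*(c[i]-uv))
        if d<r and (best is None or d<best[0]): best=(d,i)
    if best is None: return None
    mm=(l==best[1]).astype(np.uint8)
    # upsample hull for subpixel pixel-square outline
    cs,_=cv2.findContours(mm,cv2.RETR_EXTERNAL,cv2.CHAIN_APPROX_NONE)
    hull=cv2.convexHull(np.vstack(cs)); M=cv2.moments(hull)
    x,y,w,h=cv2.boundingRect(hull)
    return np.array([M["m10"]/M["m00"],M["m01"]/M["m00"]]),M["m00"]+cv2.arcLength(hull,True)/2,(x,y,w,h)
E
python3 - <<'E'
from seg import *
t=cv2.imread("pics/top0.png"); s=cv2.imread("pics/scene0.png")
g={"spacer":("grey",(430,162),.02,(195,184)),"flange":("grey",(352,167),.012,(264,218)),"cap":("black",(208,166),.014,(423,316)),"wheel":("red",(318,240),.022,(350,190)),"collar":("grey",(272,167),.014,(344,267)),"thick":("blue",(232,244),.012,(439,233)),"thin":("grey",(384,231),.012,(286,167))}
for k,(c,a,z,b) in g.items():
    for n,im,uv in(("top",t,a),("scene",s,b)):
        r=find(im,c,np.array(uv))
        if r is None: print(k,n,None); continue
        P=onz(n,r[0],z/2); print(k,n,r[0].round(1),"box",r[2],"xy",P.round(4)[:2], "dia top",round(2*np.sqrt(r[1]/np.pi)/475*1.25,4))
E
```

```text
spacer top [429.6 163.5] box (418, 152, 24, 24) xy [ 0.631  -0.3098] dia top 0.0635
spacer scene [195.9 185.8] box (182, 175, 28, 23) xy [ 0.6364 -0.3022] dia top 0.0681
flange top [352.7 168.5] box (336, 152, 34, 34) xy [ 0.6228 -0.1024] dia top 0.0911
flange scene [264.4 222. ] box (244, 206, 42, 33) xy [ 0.6288 -0.0948] dia top 0.1002
cap top [207.9 166.7] box (197, 156, 23, 23) xy [0.637  0.2867] dia top 0.0591
cap scene [422.4 315.7] box (405, 299, 36, 34) xy [0.6397 0.289 ] dia top 0.0923
wheel top [318.5 241.1] box (307, 230, 24, 24) xy [ 0.4304 -0.0058] dia top 0.0635
wheel scene [350.5 189.6] box (337, 178, 28, 24) xy [0.4354 0.0026] dia top 0.0698
collar top [272.9 168. ] box (266, 161, 15, 15) xy [0.6291 0.1117] dia top 0.0403
collar scene [344.6 268.7] box (335, 259, 20, 20) xy [0.6337 0.1183] dia top 0.0545
thick top [232.9 244.4] box (209, 221, 49, 49) xy [0.4272 0.2202] dia top 0.1205
thick scene [439.9 233. ] box (413, 211, 54, 45) xy [0.4359 0.2288] dia top 0.1347
thin top [384.9 232.2] box (366, 214, 39, 38) xy [ 0.4497 -0.1822] dia top 0.1019
thin scene [286.4 167.7] box (267, 151, 40, 32) xy [ 0.4552 -0.1748] dia top 0.0927
```

```bash
cat > go.py <<'E'
from h import *
import sys
def rel(P,yaw=0.0):
    s=state(); q=s["tool_rot"]; Rm=R.from_quat([q[1],q[2],q[3],q[0]])
    y=np.radians(yaw); T=R.from_matrix(np.array([[np.cos(y),np.sin(y),0],[np.sin(y),-np.cos(y),0],[0,0,-1]]))
    lin=Rm.inv().apply(np.array(P)-s["tool_pos"]); rot=np.degrees((Rm.inv()*T).as_rotvec())
    print("t",round(s["time"],2),"pos",s["tool_pos"].round(4),"F",s["contact_force"].round(1),"w",round(s["gripper_width"],3)); print("lin",lin.round(4),"rot",rot.round(2))
if __name__=="__main__": a=[float(x) for x in sys.argv[1:]]; rel(a[:3],a[3] if len(a)>3 else 0.)
E
python3 go.py 0.634 -0.306 0.16
```

```text
t 0.1 pos [ 0.1863 -0.596   0.2302] F [ 0.1  0.8 -0.9] w 1.0
lin [ 0.5138 -0.1432  0.0706] rot [-0.1   0.   17.35]
```

Request:
{"name": "apply_moves", "arguments": {
  "commands": [
    {"linear": [0.04,-0.011,0],"delta_rot": [0,0,2],"fingers": 0},
    {"linear": [0.085,-0.024,0],"delta_rot": [0,0,4],"fingers": 0},
    {"linear": [0.13,-0.036,0],"delta_rot": [0,0,6],"fingers": 0},
    {"linear": [0.175,-0.049,0],"delta_rot": [0,0,8],"fingers": 0},
    {"linear": [0.22,-0.061,0],"delta_rot": [0,0,10],"fingers": 0},
    {"linear": [0.265,-0.074,0],"delta_rot": [0,0,12],"fingers": 0},
    {"linear": [0.31,-0.086,0],"delta_rot": [0,0,14],"fingers": 0},
    {"linear": [0.355,-0.099,0],"delta_rot": [0,0,17.35],"fingers": 0}
  ]
}}

```text
time: 0.9
tool_pos: [0.4969, -0.3947, 0.2307]
tool_rot: [-0.0, 1.0, -0.001, -0.0]
contact_force: [0.5, -0.9, 0.1]
gripper_width: 0.998
```

```bash
python3 go.py 0.634 -0.306 0.12
```

```text
t 0.9 pos [ 0.4969 -0.3947  0.2307] F [ 0.5 -0.9  0.1] w 0.998
lin [ 0.137  -0.0889  0.1107] rot [-0.03  0.03 -0.12]
```

Request:
{"name": "apply_moves", "arguments": {
  "commands": [
    {"linear": [0.03,-0.02,0],"delta_rot": [0,0,0],"fingers": 0},
    {"linear": [0.07,-0.045,0],"delta_rot": [0,0,0],"fingers": 0},
    {"linear": [0.11,-0.07,0.02],"delta_rot": [0,0,0],"fingers": 0},
    {"linear": [0.137,-0.089,0.05],"delta_rot": [0,0,0],"fingers": 0},
    {"linear": [0.137,-0.089,0.09],"delta_rot": [0,0,0],"fingers": 0},
    {"linear": [0.137,-0.089,0.11],"delta_rot": [0,0,0],"fingers": 0},
    {"linear": [0.137,-0.089,0.11],"delta_rot": [0,0,0],"fingers": 0},
    {"linear": [0.137,-0.089,0.11],"delta_rot": [0,0,0],"fingers": 0}
  ]
}}

```text
time: 1.7
tool_pos: [0.6325, -0.3072, 0.1211]
tool_rot: [-0.0, 1.0, -0.0, -0.0]
contact_force: [0.3, -0.7, 0.9]
gripper_width: 1.0
```

```bash
python3 - <<'E'
from h import *
s=grab("scene","s1.png"); t=grab("top","t1.png"); st=state(); P=st["tool_pos"]; print(P,st["time"])
a=px("scene",P); b=px("top",P); print(a,b)
crop(s,110,70,180,140,4.3,"s1c.png"); crop(t,360,80,140,140,4.2,"t1c.png")
E
```

```text
[ 0.63366501 -0.3081706   0.12381799] 1.8
[184.66735515 145.18014836] [439.75318649 153.44917682]
```

View pics/s1c.png

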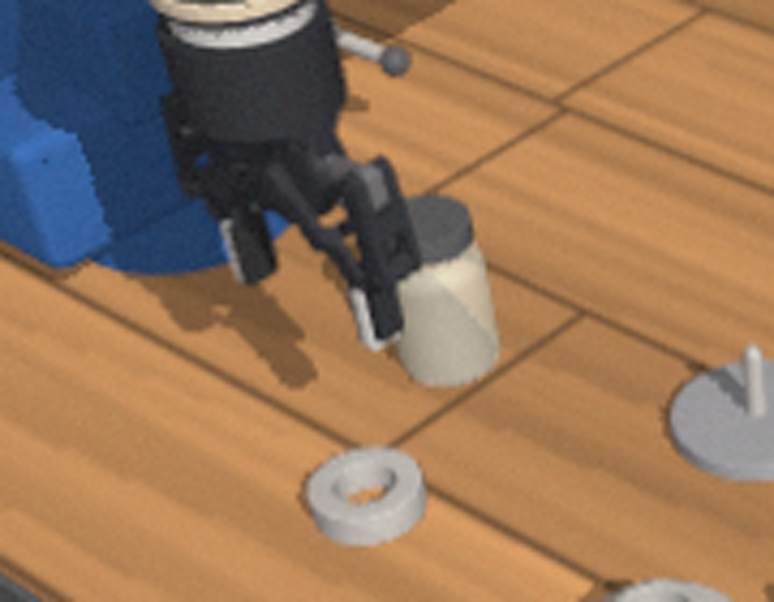

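View pics/t1c.png

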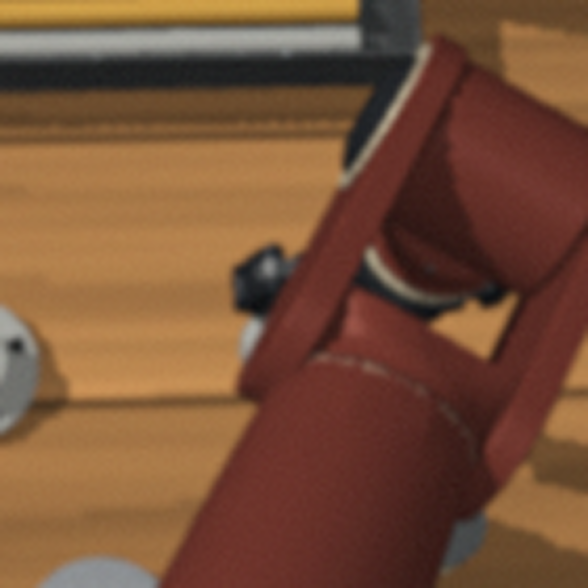

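Request:
{"name": "apply_moves", "arguments": {
  "commands": [
    {"linear": [0,0,0],"delta_rot": [0,0,0],"fingers": 255},
    {"linear": [0,0,0],"delta_rot": [0,0,0],"fingers": 255},
    {"linear": [0,0,0],"delta_rot": [0,0,0],"fingers": 255},
    {"linear": [0,0,0],"delta_rot": [0,0,0],"fingers": 255},
    {"linear": [0,0,0],"delta_rot": [0,0,0],"fingers": 255},
    {"linear": [0,0,0],"delta_rot": [0,0,0],"fingers": 255},
    {"linear": [0,0,0],"delta_rot": [0,0,0],"fingers": 255},
    {"linear": [0,0,0],"delta_rot": [0,0,0],"fingers": 255}
  ]
}}

```text
time: 2.6
tool_pos: [0.6327, -0.3072, 0.1212]
tool_rot: [-0.0, 1.0, -0.0, -0.0]
contact_force: [-0.3, -0.3, 0.3]
gripper_width: -0.002
```

```bash
python3 - <<'E'
from h import *
s=grab("scene","s2.png");  st=state(); P=st["tool_pos"]; print(P,st["time"],st["gripper_width"])
a=px("scene",P); print(a,  (a-[150,100]+.5)*8)
for d in ((.011,0,0),(-.011,0,0),(0,.014,0),(0,-.014,0)): print(d,(px("scene",P+np.array(d))-[150,100]+.5)*8)
crop(s,150,100,70,70,8,"s2c.png")
E
```

```text
[ 0.63269509 -0.30716293  0.12125234] 2.65 -0.0003117762648202058
[185.57011501 146.07605462] [288.56092005 372.60843693]
(0.011, 0, 0) [257.54904243 392.04099045]
(-0.011, 0, 0) [319.14998736 353.43454943]
(0, 0.014, 0) [323.45605876 390.4183986 ]
(0, -0.014, 0) [254.07535302 355.00845163]
```

View pics/s2c.png

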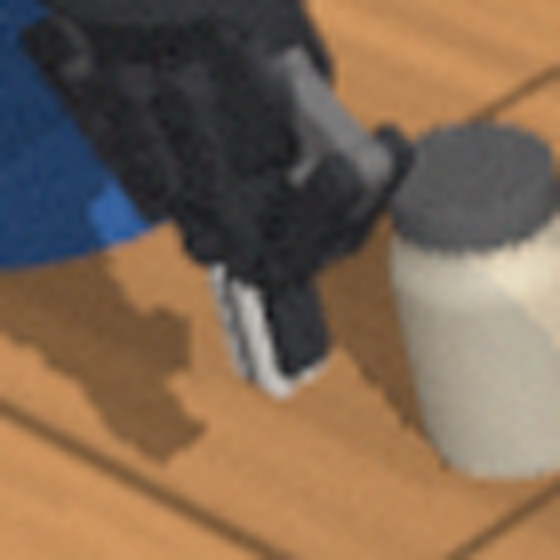

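```bash
cat > meas.py <<'E'
from seg import *
def refine(n,uv,shape,z0=0,it=2):
    # shape: list of (radius,z) rings (or square half-size,angle); one-step bias correction of hull centroid
    P=onz(n,uv,z0+.01)[:2]
    th=np.linspace(0,2*np.pi,72,endpoint=False)
    for _ in range(4):
        pts=[px(n,[P[0]+r*np.cos(a),P[1]+r*np.sin(a),z0+z]) for r,z in shape for a in th]
        h=cv2.convexHull(np.array(pts,np.float32)); M=cv2.moments(h)
        c=np.array([M["m10"],M["m01"]])/M["m00"]
        P=P+(onz(n,uv,z0+.01)-onz(n,c,z0+.01))[:2]
    return P
SH={"spacer":[(.031,0),(.031,.02)],"flange":[(.046,0),(.046,.012),(.024,.034)],"cap":[(.032,0),(.032,.014),(.014,.04)],"wheel":[(.032,0),(.032,.022)],"collar":[(.02,0),(.02,.014)],"thin":[(.05,0),(.05,.012)],"thick":[(.06,0),(.06,.012)]}
G={"spacer":("grey",(430,162),(195,184)),"flange":("grey",(352,167),(264,218)),"cap":("black",(208,166),(423,316)),"wheel":("red",(318,240),(350,190)),"collar":("grey",(272,167),(344,267)),"thick":("blue",(232,244),(439,233)),"thin":("grey",(384,231),(286,167))}
E
python3 - <<'E'
from meas import *
t=cv2.imread("pics/top0.png"); s=cv2.imread("pics/scene0.png")
for k,(c,a,b) in G.items():
    A=refine("top",find(t,c,np.array(a))[0],SH[k]); B=refine("scene",find(s,c,np.array(b))[0],SH[k]); print(k,A.round(4),B.round(4),(B-A).round(4))
# post tops
print("posts scene", onz("scene",(441.5,212),.060).round(4), onz("scene",(285.2,151.5),.055).round(4))
# base ellipse
crop(s,370,0,120,150,5,"base.png"); print((px("scene",[0,0,0])-[370,0]+.5)*5)
crop(s,410,195,64,64,9,"post1.png"); crop(s,260,140,60,50,10,"post2.png")
E
```

```text
spacer [ 0.6308 -0.3095] [ 0.6359 -0.3024] [0.005  0.0072]
flange [ 0.6228 -0.1024] [ 0.6276 -0.0956] [0.0048 0.0068]Traceback (most recent call last):
  File "<stdin>", line 4, in <module>
  File "meas.py", line 7, in refine
    pts=[px(n,[P[0]+r*np.cos(a),P[1]+r*np.sin(a),z0+z]) for r,z in shape for a in th]
         ~~^^^^^^^^^^^^^^^^^^^^^^^^^^^^^^^^^^^^^^^^^^^^
  File "h.py", line 14, in px
    p,M=cam(n); c=M.T@(np.array(P)-p["position"]); s=c[:2]/c[2]; s=s*(1+p["k1"]*(s@s))
        ~~~^^^
  File "h.py", line 5, in cam
    p=eyes.camera_params(n); q=p["rotation"]; return p,R.from_quat([q[1],q[2],q[3],q[0]]).as_matrix()
ValueError: time passes only in moves, steps and waits
```

Too many parameter calls; cache them.

```bash
sed -i 's/^def cam(n):/import functools\n@functools.lru_cache(None)\ndef cam(n):/' h.py
python3 - <<'E'
from meas import *
t=cv2.imread("pics/top0.png"); s=cv2.imread("pics/scene0.png")
for k,(c,a,b) in G.items():
    A=refine("top",find(t,c,np.array(a))[0],SH[k]); B=refine("scene",find(s,c,np.array(b))[0],SH[k]); print(k,A.round(4),B.round(4),(B-A).round(4))
crop(s,370,0,120,150,4,"base.png"); print((px("scene",[0,0,0])-[370,0]+.5)*4)
crop(s,410,195,64,64,9,"post1.png"); crop(s,260,140,60,50,10,"post2.png")
E
```

```text
spacer [ 0.6308 -0.3095] [ 0.6359 -0.3024] [0.005  0.0072]
flange [ 0.6228 -0.1024] [ 0.6276 -0.0956] [0.0048 0.0068]
cap [0.637  0.2866] [0.6392 0.2885] [0.0022 0.0019]
wheel [ 0.4302 -0.0057] [0.435  0.0023] [0.0048 0.008 ]
collar [0.629  0.1116] [0.6335 0.1182] [0.0045 0.0065]
thick [0.4274 0.2199] [0.4338 0.227 ] [0.0064 0.0071]
thin [ 0.4498 -0.1819] [ 0.4539 -0.1757] [0.0041 0.0062]
[246.56514858 447.92953125]
```

View pics/post1.png

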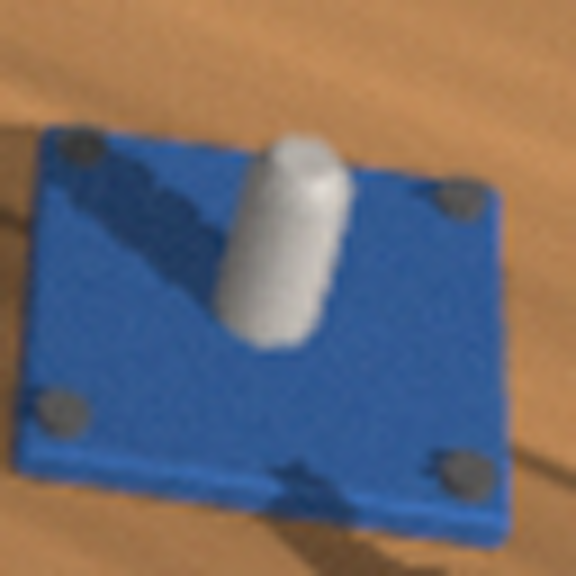

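View pics/post2.png

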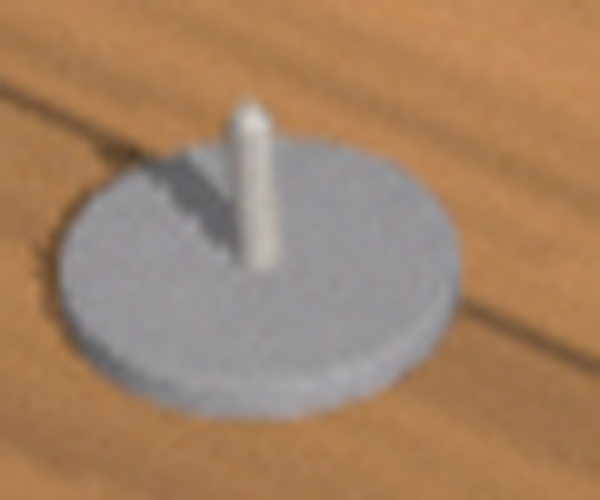

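View pics/base.png

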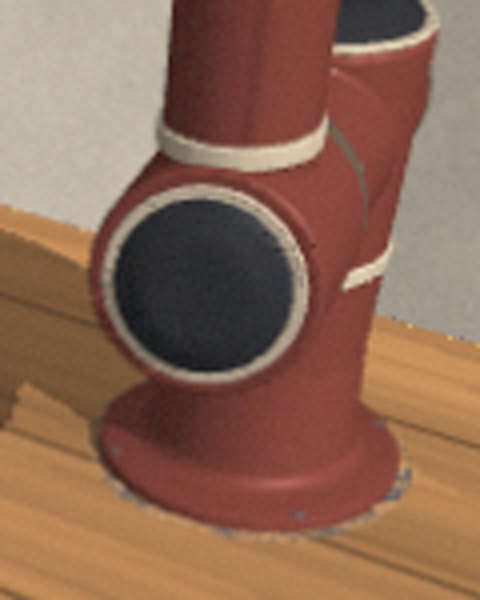

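```bash
python3 - <<'E'
from meas import *
for p,z in(((443.2,211.9),.062),((440.05,230.3),.012),((284.75,150.2),.057),((285.7,165.7),.012)): print(onz("scene",p,z).round(4))
s=cv2.imread("pics/scene0.png"); crop(s,395,290,60,56,10,"cap.png")
# plate: top-surface corners (z=.012) from crop post1
for c in ((47,130),(497,190),(20,458),(503,528)): print(onz("scene",(410+c[0]/9-.5,195+c[1]/9-.5),.012).round(4)[:2])
import subprocess
E
python3 go.py 0.636 -0.302 0.12
```

```text
[0.4315 0.2232 0.062 ]
[0.4344 0.2272 0.012 ]
[ 0.4526 -0.1782  0.057 ]
[ 0.4556 -0.1762  0.012 ]
[0.4074 0.1542]
[0.3627 0.252 ]
[0.507  0.1984]
[0.4626 0.2949]
t 2.65 pos [ 0.6327 -0.3072  0.1213] F [-0.4 -0.7  0.1] w -0.0
lin [ 0.0033 -0.0052  0.0013] rot [-0.  0. -0.]
```

View pics/cap.png

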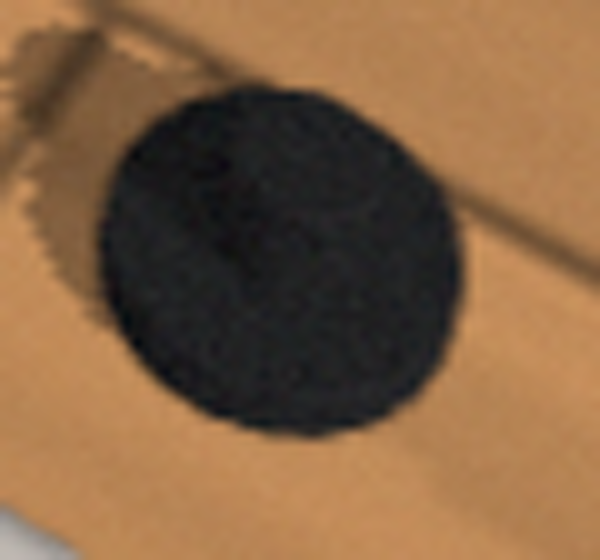

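Request:
{"name": "apply_moves", "arguments": {
  "commands": [
    {"linear": [0.0033,-0.0052,0],"delta_rot": [0,0,0],"fingers": 0},
    {"linear": [0.0033,-0.0052,0],"delta_rot": [0,0,0],"fingers": 0},
    {"linear": [0.0033,-0.0052,0.01],"delta_rot": [0,0,0],"fingers": 0},
    {"linear": [0.0033,-0.0052,0.03],"delta_rot": [0,0,0],"fingers": 0},
    {"linear": [0.0033,-0.0052,0.06],"delta_rot": [0,0,0],"fingers": 0},
    {"linear": [0.0033,-0.0052,0.08],"delta_rot": [0,0,0],"fingers": 0},
    {"linear": [0.0033,-0.0052,0.08],"delta_rot": [0,0,0],"fingers": 0},
    {"linear": [0.0033,-0.0052,0.08],"delta_rot": [0,0,0],"fingers": 0}
  ]
}}

```text
time: 3.45
tool_pos: [0.6357, -0.3018, 0.0407]
tool_rot: [-0.0, 1.0, -0.0, -0.001]
contact_force: [0.1, 0.2, 1.4]
gripper_width: 1.001
```

```bash
python3 go.py 0.636 -0.302 0.001; python3 - <<'E'
from h import *
s=grab("scene","s3.png"); crop(s,140,100,100,110,6,"s3c.png")
print(state()["tool_pos"], state()["time"])
E
```

```text
t 3.45 pos [ 0.6357 -0.3018  0.0407] F [0.1 0.2 1.4] w 1.001
lin [0.0004 0.0002 0.0397] rot [-0.03  0.06 -0.  ]
[ 0.63654224 -0.30233803  0.04217561] 3.5
```

View pics/s3c.png

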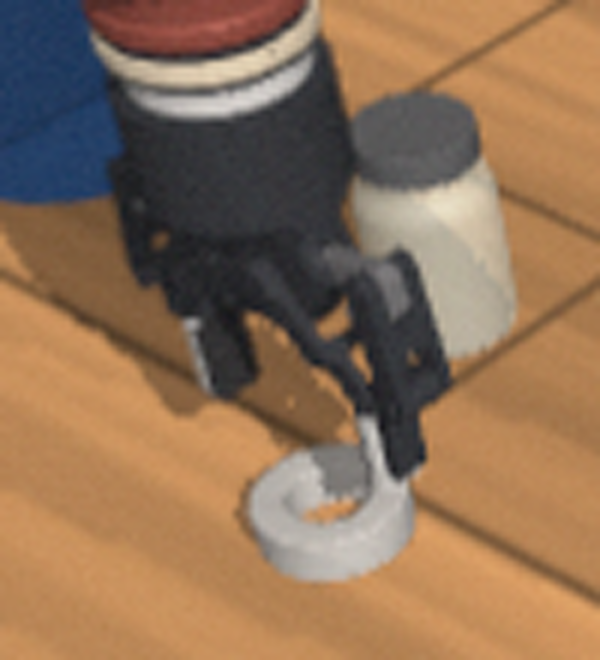

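Request:
{"name": "apply_moves", "arguments": {
  "commands": [
    {"linear": [0,0,0.01],"delta_rot": [0,0,0],"fingers": 0},
    {"linear": [0,0,0.025],"delta_rot": [0,0,0],"fingers": 0},
    {"linear": [0,0,0.035],"delta_rot": [0,0,0],"fingers": 0},
    {"linear": [0,0,0.039],"delta_rot": [0,0,0],"fingers": 0},
    {"linear": [0,0,0.039],"delta_rot": [0,0,0],"fingers": 0},
    {"linear": [0,0,0.039],"delta_rot": [0,0,0],"fingers": 255},
    {"linear": [0,0,0.039],"delta_rot": [0,0,0],"fingers": 255},
    {"linear": [0,0,0.039],"delta_rot": [0,0,0],"fingers": 255}
  ]
}}

```text
time: 4.3
tool_pos: [0.6372, -0.303, 0.0042]
tool_rot: [0.001, 1.0, -0.0, 0.001]
contact_force: [0.1, -1.1, 5.6]
gripper_width: 0.686
```

```bash
python3 - <<'E'
from h import *
s=grab("scene","s4.png"); crop(s,140,100,100,110,6,"s4c.png")
for i in range(3): print(state()["tool_pos"], state()["time"],state()["gripper_width"]*85,state()["contact_force"])
E
```

```text
[ 0.63724216 -0.30296158  0.00422587] 4.35 58.5013182592121 [ 1.05314492 -1.21944603  4.74449456]
[ 0.63724216 -0.30296158  0.00422587] 4.35 58.5013182592121 [ 1.05314492 -1.21944603  4.74449456]
[ 0.63724216 -0.30296158  0.00422587] 4.35 58.5013182592121 [ 1.05314492 -1.21944603  4.74449456]
```

View pics/s4c.png

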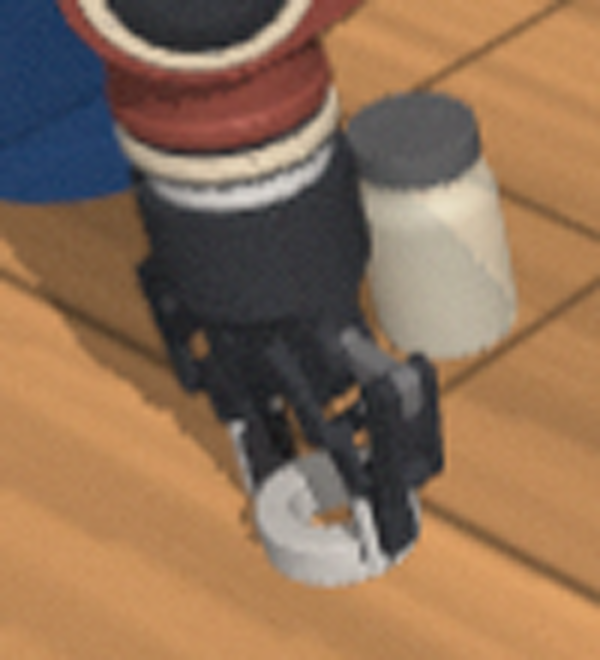

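Request:
{"name": "apply_moves", "arguments": {
  "commands": [
    {"linear": [0,0,0],"delta_rot": [0,0,0],"fingers": 255},
    {"linear": [0,0,0],"delta_rot": [0,0,0],"fingers": 255},
    {"linear": [0,0,-0.02],"delta_rot": [0,0,0],"fingers": 255},
    {"linear": [0,0,-0.05],"delta_rot": [0,0,0],"fingers": 255},
    {"linear": [0,0,-0.09],"delta_rot": [0,0,0],"fingers": 255},
    {"linear": [-0.01,-0.02,-0.13],"delta_rot": [0,0,0],"fingers": 255},
    {"linear": [-0.025,-0.06,-0.15],"delta_rot": [0,0,0],"fingers": 255},
    {"linear": [-0.04,-0.1,-0.15],"delta_rot": [0,0,0],"fingers": 255}
  ]
}}

```text
time: 5.15
tool_pos: [0.5974, -0.202, 0.1577]
tool_rot: [0.001, 1.0, -0.001, 0.003]
contact_force: [0.6, 0.5, -2.8]
gripper_width: 0.691
```

```bash
python3 go.py 0.4335 0.225 0.13
```

```text
t 5.15 pos [ 0.5974 -0.202   0.1577] F [ 0.6  0.5 -2.8] w 0.691
lin [-0.1647 -0.4268  0.0255] rot [ 0.13 -0.39 -0.08]
```

Request:
{"name": "apply_moves", "arguments": {
  "commands": [
    {"linear": [-0.015,-0.04,0],"delta_rot": [0,0,0],"fingers": 255},
    {"linear": [-0.033,-0.085,0],"delta_rot": [0,0,0],"fingers": 255},
    {"linear": [-0.05,-0.13,0],"delta_rot": [0,0,0],"fingers": 255},
    {"linear": [-0.068,-0.175,0],"delta_rot": [0,0,0],"fingers": 255},
    {"linear": [-0.085,-0.22,0],"delta_rot": [0,0,0],"fingers": 255},
    {"linear": [-0.103,-0.265,0],"delta_rot": [0,0,0],"fingers": 255},
    {"linear": [-0.12,-0.31,0],"delta_rot": [0,0,0],"fingers": 255},
    {"linear": [-0.137,-0.355,0],"delta_rot": [0,0,0],"fingers": 255}
  ]
}}

```text
time: 5.95
tool_pos: [0.4569, 0.1547, 0.1521]
tool_rot: [-0.0, 1.0, -0.0, -0.001]
contact_force: [0.8, 0.7, -2.5]
gripper_width: 0.681
```

```bash
python3 go.py 0.4335 0.225 0.11
```

```text
t 5.95 pos [0.4569 0.1547 0.1521] F [ 0.8  0.7 -2.5] w 0.681
lin [-0.0233 -0.0703  0.0421] rot [-0.02  0.08 -0.01]
```

Request:
{"name": "apply_moves", "arguments": {
  "commands": [
    {"linear": [-0.012,-0.035,0],"delta_rot": [0,0,0],"fingers": 255},
    {"linear": [-0.023,-0.07,0],"delta_rot": [0,0,0],"fingers": 255},
    {"linear": [-0.023,-0.07,0.02],"delta_rot": [0,0,0],"fingers": 255},
    {"linear": [-0.023,-0.07,0.04],"delta_rot": [0,0,0],"fingers": 255},
    {"linear": [-0.023,-0.07,0.05],"delta_rot": [0,0,0],"fingers": 255},
    {"linear": [-0.023,-0.07,0.05],"delta_rot": [0,0,0],"fingers": 255},
    {"linear": [-0.023,-0.07,0.05],"delta_rot": [0,0,0],"fingers": 255},
    {"linear": [-0.023,-0.07,0.05],"delta_rot": [0,0,0],"fingers": 255}
  ]
}}

```text
time: 6.75
tool_pos: [0.4368, 0.2231, 0.1036]
tool_rot: [-0.0, 1.0, -0.0, 0.001]
contact_force: [-0.4, 0.2, -3.1]
gripper_width: 0.69
```

```bash
python3 - <<'E'
from h import *
s=grab("scene","s5.png"); crop(s,390,130,110,130,5,"s5c.png")
t=grab("top","t5.png"); crop(t,180,190,120,110,5,"t5c.png")
print(state()["tool_pos"], state()["time"])
E
python3 go.py 0.4335 0.225 0.08
```

```text
[0.43687498 0.2230553  0.10355312] 6.85
t 6.85 pos [0.4369 0.2231 0.1036] F [ 1.3 -0.2 -3.7] w 0.686
lin [-0.0034 -0.0019  0.0235] rot [-0.04 -0.11 -0.03]
```

View pics/s5c.png

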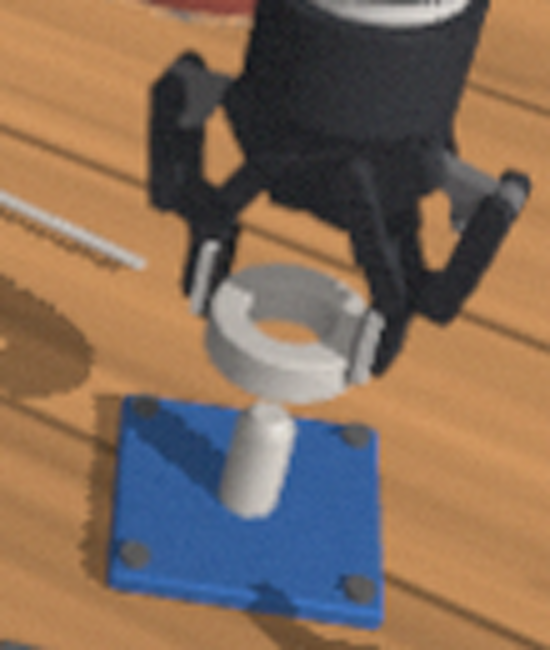

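View pics/t5c.png

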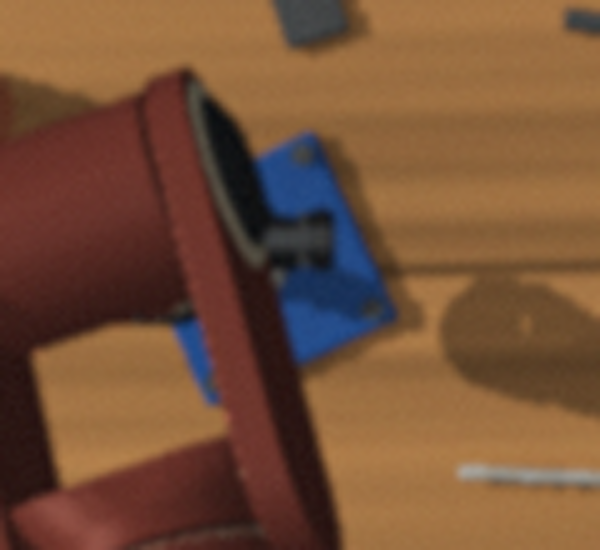

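```bash
python3 - <<'E'
from h import *
print(onz("scene",(446.5,196.1),.1095))
# expected outline if ring centred at x,y with top z=.1196,bottom .0996
pts=np.array([px("scene",[.4369+.031*np.cos(a),.2231+.031*np.sin(a),z]) for a in np.linspace(0,6.28,60) for z in(.0996,.1196)])
p=(pts-[390,130]+.5)*5; print(p.min(0),p.max(0))
print((px("scene",[.4369,.2231,.1196])-[390,130]+.5)*5)
E
```

```text
[0.43638114 0.22311503 0.1095    ]
[199.88218378 262.63339612] [371.45387107 407.09830924]
[289.27972837 314.65208152]
```

Request:
{"name": "apply_moves", "arguments": {
  "commands": [
    {"linear": [-0.003,-0.002,0],"delta_rot": [0,0,0],"fingers": 255},
    {"linear": [-0.003,-0.002,0.01],"delta_rot": [0,0,0],"fingers": 255},
    {"linear": [-0.003,-0.002,0.025],"delta_rot": [0,0,0],"fingers": 255},
    {"linear": [-0.003,-0.002,0.035],"delta_rot": [0,0,0],"fingers": 255},
    {"linear": [-0.003,-0.002,0.042],"delta_rot": [0,0,0],"fingers": 255},
    {"linear": [-0.003,-0.002,0.05],"delta_rot": [0,0,0],"fingers": 255},
    {"linear": [-0.003,-0.002,0.06],"delta_rot": [0,0,0],"fingers": 255},
    {"linear": [-0.003,-0.002,0.07],"delta_rot": [0,0,0],"fingers": 255}
  ]
}}

```text
time: 7.65
tool_pos: [0.4332, 0.2251, 0.0316]
tool_rot: [-0.0, 1.0, -0.0, 0.0]
contact_force: [0.4, -0.0, -2.0]
gripper_width: 0.687
```

Request:
{"name": "apply_moves", "arguments": {
  "commands": [
    {"linear": [0,0,0.006],"delta_rot": [0,0,0],"fingers": 255},
    {"linear": [0,0,0.011],"delta_rot": [0,0,0],"fingers": 255},
    {"linear": [0,0,0.014],"delta_rot": [0,0,0],"fingers": 255},
    {"linear": [0,0,0.014],"delta_rot": [0,0,0],"fingers": 255},
    {"linear": [0,0,0.014],"delta_rot": [0,0,0],"fingers": 0},
    {"linear": [0,0,0.014],"delta_rot": [0,0,0],"fingers": 0},
    {"linear": [0,0,0.014],"delta_rot": [0,0,0],"fingers": 0},
    {"linear": [0,0,0.014],"delta_rot": [0,0,0],"fingers": 0}
  ]
}}

```text
time: 8.45
tool_pos: [0.4336, 0.2252, 0.019]
tool_rot: [-0.0, 1.0, 0.0, 0.001]
contact_force: [0.5, 0.7, -0.1]
gripper_width: 0.999
```

Request:
{"name": "apply_moves", "arguments": {
  "commands": [
    {"linear": [0,0,0],"delta_rot": [0,0,0],"fingers": 0},
    {"linear": [0,0,-0.02],"delta_rot": [0,0,0],"fingers": 0},
    {"linear": [0,0,-0.05],"delta_rot": [0,0,0],"fingers": 0},
    {"linear": [0,0,-0.09],"delta_rot": [0,0,0],"fingers": 0},
    {"linear": [0,0,-0.13],"delta_rot": [0,0,0],"fingers": 0},
    {"linear": [0.015,0.03,-0.14],"delta_rot": [0,0,0],"fingers": 0},
    {"linear": [0.035,0.07,-0.14],"delta_rot": [0,0,0],"fingers": 0},
    {"linear": [0.06,0.11,-0.14],"delta_rot": [0,0,0],"fingers": 0}
  ]
}}

```text
time: 9.25
tool_pos: [0.4937, 0.1143, 0.1596]
tool_rot: [-0.0, 1.0, 0.001, 0.001]
contact_force: [0.1, 0.6, 0.6]
gripper_width: 1.003
```

```bash
python3 - <<'E'
from h import *
s=grab("scene","s6.png"); crop(s,390,170,110,100,6,"s6c.png")
E
python3 go.py 0.628 -0.096 0.12
```

```text
t 9.3 pos [0.4969 0.1085 0.1595] F [ 0.4 -4.5  0.5] w 1.0
lin [0.1317 0.2038 0.0411] rot [ 0.25 -0.27 -0.22]
```

View pics/s6c.png

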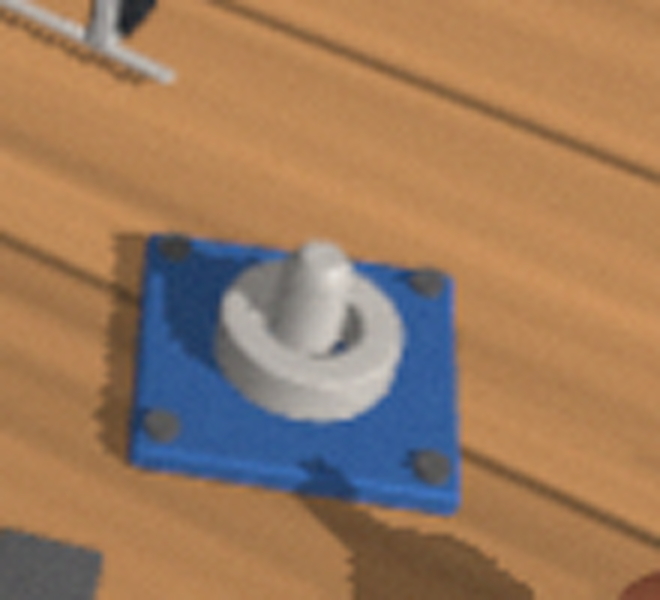

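Request:
{"name": "apply_moves", "arguments": {
  "commands": [
    {"linear": [0.018,0.028,0],"delta_rot": [0,0,0],"fingers": 0},
    {"linear": [0.042,0.065,0],"delta_rot": [0,0,0],"fingers": 0},
    {"linear": [0.066,0.102,0],"delta_rot": [0,0,0],"fingers": 0},
    {"linear": [0.09,0.139,0],"delta_rot": [0,0,0],"fingers": 0},
    {"linear": [0.112,0.173,0.01],"delta_rot": [0,0,0],"fingers": 0},
    {"linear": [0.128,0.198,0.03],"delta_rot": [0,0,0],"fingers": 0},
    {"linear": [0.132,0.204,0.06],"delta_rot": [0,0,0],"fingers": 0},
    {"linear": [0.132,0.204,0.08],"delta_rot": [0,0,0],"fingers": 0}
  ]
}}

```text
time: 10.1
tool_pos: [0.6248, -0.0902, 0.0761]
tool_rot: [-0.0, 1.0, -0.001, -0.001]
contact_force: [-0.8, 0.1, -0.6]
gripper_width: 1.001
```

```bash
python3 - <<'E'
from h import *
s=grab("scene","s7.png"); crop(s,210,130,110,120,5,"s7c.png")
E
python3 go.py 0.628 -0.096 0.013
```

```text
t 10.15 pos [ 0.6221 -0.089   0.0722] F [-2.   0.4 -2.8] w 0.998
lin [0.0064 0.0072 0.0592] rot [-0.12  0.46 -0.09]
```

View pics/s7c.png

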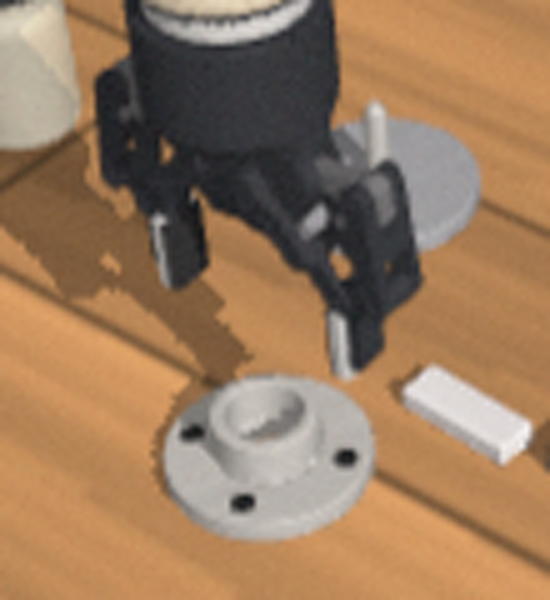

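Request:
{"name": "apply_moves", "arguments": {
  "commands": [
    {"linear": [0.0024,0.0072,0.01],"delta_rot": [0,0,0],"fingers": 0},
    {"linear": [0.0024,0.0072,0.02],"delta_rot": [0,0,0],"fingers": 0},
    {"linear": [0.0024,0.0072,0.03],"delta_rot": [0,0,0],"fingers": 0},
    {"linear": [0.0024,0.0072,0.04],"delta_rot": [0,0,0],"fingers": 0},
    {"linear": [0.0024,0.0072,0.045],"delta_rot": [0,0,0],"fingers": 0},
    {"linear": [0.0024,0.0072,0.045],"delta_rot": [0,0,0],"fingers": 0},
    {"linear": [0.0024,0.0072,0.045],"delta_rot": [0,0,0],"fingers": 0},
    {"linear": [0.0024,0.0072,0.045],"delta_rot": [0,0,0],"fingers": 0}
  ]
}}

```text
time: 10.95
tool_pos: [0.6279, -0.0963, 0.034]
tool_rot: [0.0, 1.0, 0.0, 0.001]
contact_force: [0.0, 0.2, -0.4]
gripper_width: 0.996
```

```bash
python3 go.py 0.628 -0.096 0.013
```

```text
t 10.95 pos [ 0.6279 -0.0963  0.034 ] F [ 0.   0.2 -0.4] w 0.996
lin [ 0.0001 -0.0003  0.021 ] rot [ 0.02 -0.06  0.01]
```

Request:
{"name": "apply_moves", "arguments": {
  "commands": [
    {"linear": [0,0,0.01],"delta_rot": [0,0,0],"fingers": 0},
    {"linear": [0,0,0.018],"delta_rot": [0,0,0],"fingers": 0},
    {"linear": [0,0,0.02],"delta_rot": [0,0,0],"fingers": 0},
    {"linear": [0,0,0.02],"delta_rot": [0,0,0],"fingers": 0},
    {"linear": [0,0,0.02],"delta_rot": [0,0,0],"fingers": 255},
    {"linear": [0,0,0.02],"delta_rot": [0,0,0],"fingers": 255},
    {"linear": [0,0,0.02],"delta_rot": [0,0,0],"fingers": 255},
    {"linear": [0,0,0.02],"delta_rot": [0,0,0],"fingers": 255}
  ]
}}

```text
time: 11.75
tool_pos: [0.6284, -0.0979, 0.015]
tool_rot: [0.002, 1.0, 0.0, 0.001]
contact_force: [-1.5, -4.6, 5.3]
gripper_width: 0.527
```

```bash
python3 - <<'E'
from h import *
s=grab("scene","s8.png"); crop(s,210,130,110,120,5,"s8c.png"); print(state()["gripper_width"],state()["tool_pos"],state()["contact_force"])
E
```

```text
0.5276066060518891 [ 0.62843959 -0.0978463   0.01498204] [-1.23922872 -5.11110093  5.64102145]
```

View pics/s8c.png

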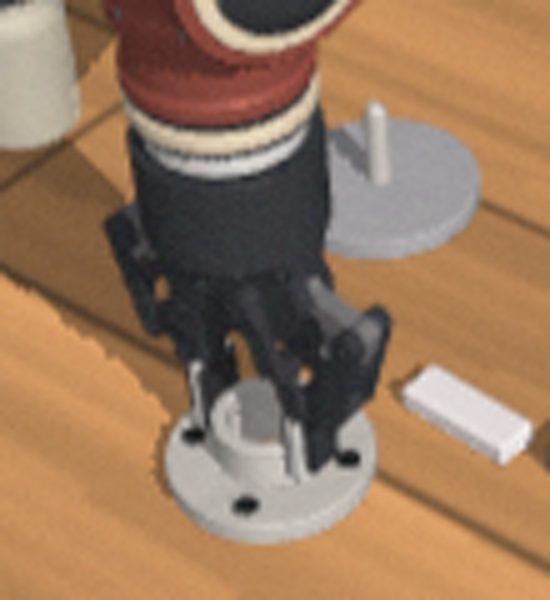

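Request:
{"name": "apply_moves", "arguments": {
  "commands": [
    {"linear": [0,0,0],"delta_rot": [0,0,0],"fingers": 255},
    {"linear": [0,0,-0.01],"delta_rot": [0,0,0],"fingers": 255},
    {"linear": [0,0,-0.03],"delta_rot": [0,0,0],"fingers": 255},
    {"linear": [0,0,-0.06],"delta_rot": [0,0,0],"fingers": 255},
    {"linear": [0,0,-0.1],"delta_rot": [0,0,0],"fingers": 255},
    {"linear": [-0.01,-0.017,-0.13],"delta_rot": [0,0,0],"fingers": 255},
    {"linear": [-0.03,-0.05,-0.15],"delta_rot": [0,0,0],"fingers": 255},
    {"linear": [-0.05,-0.083,-0.15],"delta_rot": [0,0,0],"fingers": 255}
  ]
}}

```text
time: 12.6
tool_pos: [0.5779, -0.0121, 0.1659]
tool_rot: [-0.001, 1.0, -0.001, 0.002]
contact_force: [1.4, 1.0, -7.5]
gripper_width: 0.532
```

Request:
{"name": "apply_moves", "arguments": {
  "commands": [
    {"linear": [-0.02,-0.033,0],"delta_rot": [0,0,0],"fingers": 255},
    {"linear": [-0.042,-0.069,0],"delta_rot": [0,0,0],"fingers": 255},
    {"linear": [-0.064,-0.105,0],"delta_rot": [0,0,0],"fingers": 255},
    {"linear": [-0.086,-0.141,0],"delta_rot": [0,0,0],"fingers": 255},
    {"linear": [-0.108,-0.177,0],"delta_rot": [0,0,0],"fingers": 255},
    {"linear": [-0.125,-0.205,0],"delta_rot": [0,0,0],"fingers": 255},
    {"linear": [-0.138,-0.226,0],"delta_rot": [0,0,0],"fingers": 255},
    {"linear": [-0.144,-0.237,0],"delta_rot": [0,0,0],"fingers": 255}
  ]
}}

```text
time: 13.4
tool_pos: [0.43, 0.2253, 0.1608]
tool_rot: [-0.0, 1.0, 0.001, -0.003]
contact_force: [-0.2, -0.9, -8.0]
gripper_width: 0.533
```

Request:
{"name": "apply_moves", "arguments": {
  "commands": [
    {"linear": [0,0,0],"delta_rot": [0,0,0],"fingers": 255},
    {"linear": [0,0,0.01],"delta_rot": [0,0,0],"fingers": 255},
    {"linear": [0,0,0.02],"delta_rot": [0,0,0],"fingers": 255},
    {"linear": [0,0,0.03],"delta_rot": [0,0,0],"fingers": 255},
    {"linear": [0,0,0.04],"delta_rot": [0,0,0],"fingers": 255},
    {"linear": [0,0,0.045],"delta_rot": [0,0,0],"fingers": 255},
    {"linear": [0,0,0.045],"delta_rot": [0,0,0],"fingers": 255},
    {"linear": [0,0,0.045],"delta_rot": [0,0,0],"fingers": 255}
  ]
}}

```text
time: 14.2
tool_pos: [0.4336, 0.2238, 0.1184]
tool_rot: [-0.0, 1.0, -0.0, 0.0]
contact_force: [0.3, -0.4, -7.8]
gripper_width: 0.532
```

```bash
python3 go.py 0.4325 0.2235 0.08; python3 - <<'E'
from h import *
s=grab("scene","s9.png"); crop(s,380,120,120,140,4.2,"s9c.png"); 
P=state()["tool_pos"]; print(P)
pts=np.array([px("scene",[P[0]+r*np.cos(a),P[1]+r*np.sin(a),P[2]-.015+z]) for a in np.linspace(0,6.28,60) for r,z in((.046,0),(.046,.012))])
p=(pts-[380,120]+.5)*4.2; print(p.min(0),p.max(0))
E
```

```text
t 14.2 pos [0.4336 0.2238 0.1184] F [ 0.3 -0.4 -7.8] w 0.532
lin [-0.0011  0.0003  0.0384] rot [-0.01 -0.01 -0.01]
[0.43387464 0.22390295 0.11883944]
[183.44699582 245.54079137] [390.22288611 397.48502722]
```

View pics/s9c.png

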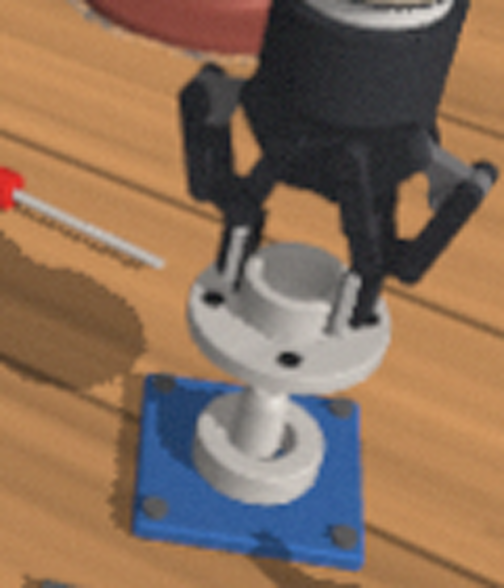

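Request:
{"name": "apply_moves", "arguments": {
  "commands": [
    {"linear": [-0.001,0,0.01],"delta_rot": [0,0,0],"fingers": 255},
    {"linear": [-0.001,0,0.02],"delta_rot": [0,0,0],"fingers": 255},
    {"linear": [-0.001,0,0.03],"delta_rot": [0,0,0],"fingers": 255},
    {"linear": [-0.001,0,0.036],"delta_rot": [0,0,0],"fingers": 255},
    {"linear": [-0.001,0,0.042],"delta_rot": [0,0,0],"fingers": 255},
    {"linear": [-0.001,0,0.048],"delta_rot": [0,0,0],"fingers": 255},
    {"linear": [-0.001,0,0.055],"delta_rot": [0,0,0],"fingers": 255},
    {"linear": [-0.001,0,0.055],"delta_rot": [0,0,0],"fingers": 255}
  ]
}}

```text
time: 15.05
tool_pos: [0.4315, 0.2235, 0.062]
tool_rot: [0.0, 1.0, -0.0, -0.001]
contact_force: [-0.6, 0.3, -8.1]
gripper_width: 0.532
```

Request:
{"name": "apply_moves", "arguments": {
  "commands": [
    {"linear": [0,0,0.006],"delta_rot": [0,0,0],"fingers": 255},
    {"linear": [0,0,0.011],"delta_rot": [0,0,0],"fingers": 255},
    {"linear": [0,0,0.014],"delta_rot": [0,0,0],"fingers": 255},
    {"linear": [0,0,0.015],"delta_rot": [0,0,0],"fingers": 255},
    {"linear": [0,0,0.015],"delta_rot": [0,0,0],"fingers": 255},
    {"linear": [0,0,0.015],"delta_rot": [0,0,0],"fingers": 0},
    {"linear": [0,0,0.015],"delta_rot": [0,0,0],"fingers": 0},
    {"linear": [0,0,0.015],"delta_rot": [0,0,0],"fingers": 0}
  ]
}}

```text
time: 15.85
tool_pos: [0.4341, 0.2244, 0.0502]
tool_rot: [-0.001, 1.0, -0.0, 0.002]
contact_force: [0.2, -0.3, -0.3]
gripper_width: 0.993
```

Request:
{"name": "apply_moves", "arguments": {
  "commands": [
    {"linear": [0,0,0],"delta_rot": [0,0,0],"fingers": 0},
    {"linear": [0,0,0],"delta_rot": [0,0,0],"fingers": 0},
    {"linear": [0,0,-0.02],"delta_rot": [0,0,0],"fingers": 0},
    {"linear": [0,0,-0.05],"delta_rot": [0,0,0],"fingers": 0},
    {"linear": [0,0,-0.09],"delta_rot": [0,0,0],"fingers": 0},
    {"linear": [0.03,-0.01,-0.1],"delta_rot": [0,0,0],"fingers": 0},
    {"linear": [0.07,-0.023,-0.1],"delta_rot": [0,0,0],"fingers": 0},
    {"linear": [0.11,-0.035,-0.1],"delta_rot": [0,0,0],"fingers": 0}
  ]
}}

```text
time: 16.65
tool_pos: [0.5442, 0.2595, 0.1498]
tool_rot: [-0.0, 1.0, 0.0, 0.001]
contact_force: [-0.4, 0.1, 0.1]
gripper_width: 0.999
```

```bash
python3 - <<'E'
from h import *
s=grab("scene","s10.png"); crop(s,370,110,150,150,4,"s10c.png")
E
python3 go.py 0.639 0.288 0.1
```

```text
t 16.7 pos [0.5491 0.2603 0.148 ] F [ 1.2 -0.9  0.3] w 0.997
lin [ 0.0897 -0.0277  0.0484] rot [-0.08 -0.27 -0.05]
```

View pics/s10c.png

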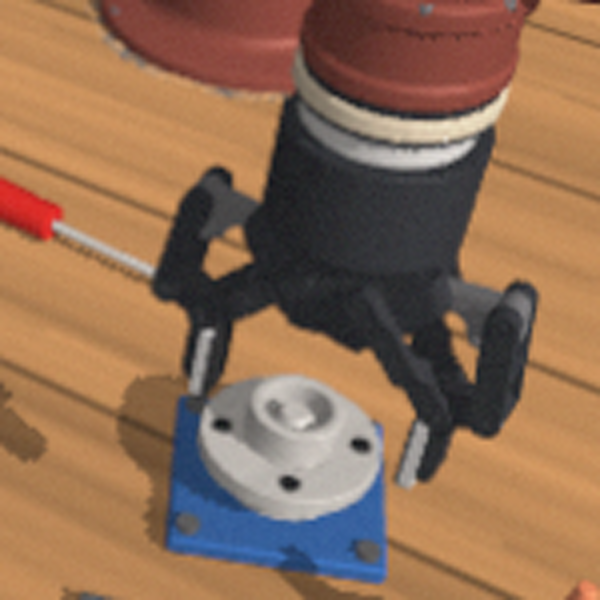

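Request:
{"name": "apply_moves", "arguments": {
  "commands": [
    {"linear": [0.03,-0.009,0],"delta_rot": [0,0,0],"fingers": 0},
    {"linear": [0.06,-0.018,0],"delta_rot": [0,0,0],"fingers": 0},
    {"linear": [0.085,-0.025,0.005],"delta_rot": [0,0,0],"fingers": 0},
    {"linear": [0.095,-0.0275,0.02],"delta_rot": [0,0,0],"fingers": 0},
    {"linear": [0.095,-0.0275,0.04],"delta_rot": [0,0,0],"fingers": 0},
    {"linear": [0.095,-0.0275,0.06],"delta_rot": [0,0,0],"fingers": 0},
    {"linear": [0.095,-0.0275,0.07],"delta_rot": [0,0,0],"fingers": 0},
    {"linear": [0.095,-0.0275,0.07],"delta_rot": [0,0,0],"fingers": 0}
  ]
}}

```text
time: 17.5
tool_pos: [0.636, 0.2858, 0.0759]
tool_rot: [0.001, 1.0, -0.0, -0.002]
contact_force: [-0.5, -0.3, 0.1]
gripper_width: 1.0
```

```bash
python3 go.py 0.639 0.287 0.018; python3 - <<'E'
from h import *
s=grab("scene","s11.png"); crop(s,360,190,160,160,4,"s11c.png"); print(state()["tool_pos"])
E
```

```text
t 17.5 pos [0.636  0.2858 0.0759] F [-0.5 -0.3  0.1] w 1.0
lin [ 0.0033 -0.0013  0.0579] rot [ 0.07  0.23 -0.  ]
[0.63690755 0.2861738  0.07764008]
```

View pics/s11c.png

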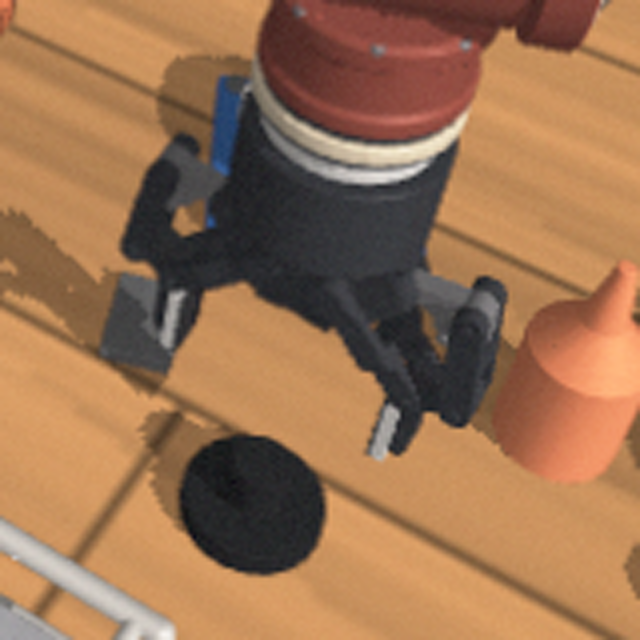

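Request:
{"name": "apply_moves", "arguments": {
  "commands": [
    {"linear": [0.001,0,0.01],"delta_rot": [0,0,0],"fingers": 0},
    {"linear": [0.001,0,0.025],"delta_rot": [0,0,0],"fingers": 0},
    {"linear": [0.001,0,0.04],"delta_rot": [0,0,0],"fingers": 0},
    {"linear": [0.001,0,0.05],"delta_rot": [0,0,0],"fingers": 0},
    {"linear": [0.001,0,0.058],"delta_rot": [0,0,0],"fingers": 0},
    {"linear": [0.001,0,0.06],"delta_rot": [0,0,0],"fingers": 0},
    {"linear": [0.001,0,0.06],"delta_rot": [0,0,0],"fingers": 0},
    {"linear": [0.001,0,0.06],"delta_rot": [0,0,0],"fingers": 0}
  ]
}}

```text
time: 18.35
tool_pos: [0.6389, 0.2865, 0.019]
tool_rot: [-0.0, 1.0, 0.0, 0.001]
contact_force: [-0.0, 0.4, -0.7]
gripper_width: 1.0
```

```bash
python3 go.py 0.639 0.287 0.018; python3 - <<'E'
from h import *
s=grab("scene","s12.png"); crop(s,360,220,140,120,5,"s12c.png"); print(state()["tool_pos"])
E
```

```text
t 18.35 pos [0.6389 0.2865 0.019 ] F [-0.   0.4 -0.7] w 1.0
lin [ 0.0001 -0.0005  0.001 ] rot [-0.02 -0.06  0.  ]
[0.63902211 0.28649741 0.01917009]
```

View pics/s12c.png

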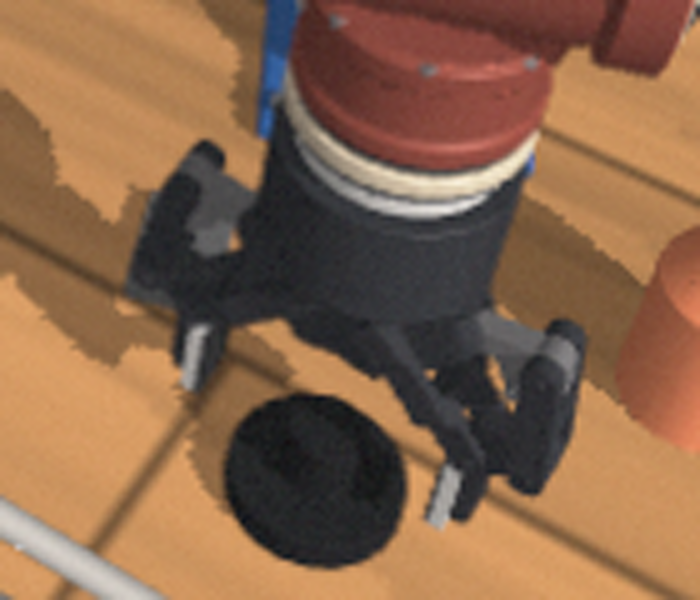

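```bash
python3 - <<'E'
from h import *
f=lambda P:((px("scene",P)-[360,220]+.5)*5).round(0)
print(f([.650,.2865,.032]),f([.639,.2865,.032]),"knob top",f([.639,.2865,.04]),f([.645,.2865,.04]),"rim",f([.639,.2865,.014]))
s=cv2.imread("pics/s0.png") if 0 else cv2.imread("pics/scene0.png")
c=s[290:346,395:455].astype(float); c=np.clip((c-5)*5,0,255).astype(np.uint8); cv2.imwrite("pics/capE.png",cv2.resize(c,None,fx=9,fy=9,interpolation=cv2.INTER_CUBIC))
g=lambda P:((px("scene",P)-[395,290]+.5)*9).round(0)
print("capE knob top/bottom/rim", g([.639,.2875,.04]),g([.639,.2875,.014]),g([.639,.2875,.0]))
E
```

```text
[305. 458.] [320. 436.] knob top [323. 423.] [315. 435.] rim [312. 465.]
capE knob top/bottom/rim [272. 134.] [251. 210.] [241. 249.]
```

View pics/capE.png

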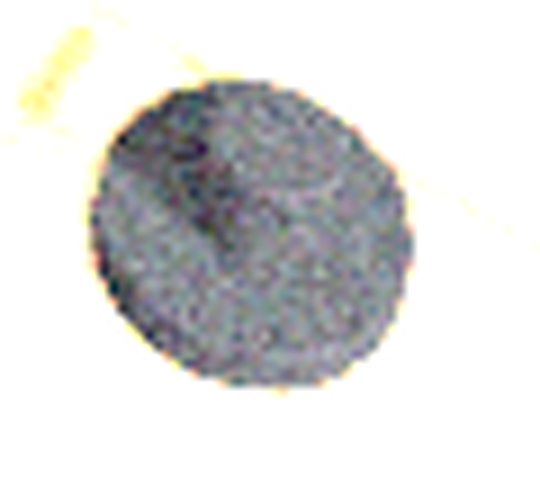

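Request:
{"name": "apply_moves", "arguments": {
  "commands": [
    {"linear": [0,0,0.001],"delta_rot": [0,0,0],"fingers": 255},
    {"linear": [0,0,0.001],"delta_rot": [0,0,0],"fingers": 255},
    {"linear": [0,0,0.001],"delta_rot": [0,0,0],"fingers": 255},
    {"linear": [0,0,0.001],"delta_rot": [0,0,0],"fingers": 255},
    {"linear": [0,0,0.001],"delta_rot": [0,0,0],"fingers": 255},
    {"linear": [0,0,0.001],"delta_rot": [0,0,0],"fingers": 255},
    {"linear": [0,0,0.001],"delta_rot": [0,0,0],"fingers": 255},
    {"linear": [0,0,0.001],"delta_rot": [0,0,0],"fingers": 255}
  ]
}}

```text
time: 19.2
tool_pos: [0.6388, 0.2864, 0.0178]
tool_rot: [-0.0, 1.0, -0.0, 0.0]
contact_force: [0.2, -0.1, 2.7]
gripper_width: 0.304
```

```bash
python3 go.py 0.639 0.287 0.018
python3 - <<'E'
from meas import *
s=cv2.imread("pics/s10.png"); m=mask(s,"grey"); 
crop(s,410,195,64,55,10,"fl.png")
g=lambda P:((px("scene",P)-[410,195]+.5)*10).round(0)
print(g([.4335,.2245,.066]))
import itertools
for dx,dy in((.46,0),(-.46,0),(0,.46),(0,-.46)): print(g([.4335+dx/10,.2245+dy/10,.044]),g([.4335+dx/10,.2245+dy/10,.032]))
E
```

```text
t 19.2 pos [0.6388 0.2864 0.0178] F [ 0.2 -0.1  2.7] w 0.304
lin [ 0.0002 -0.0006 -0.0002] rot [-0.02 -0.05 -0.  ]
[342. 168.]
[225. 377.] [215. 417.]
[415. 119.] [404. 159.]
[535. 339.] [522. 380.]
[120. 153.] [112. 193.]
```

View pics/fl.png

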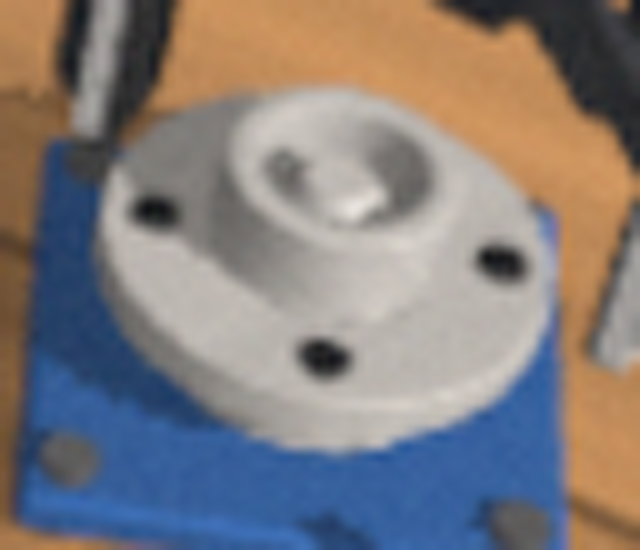

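Request:
{"name": "apply_moves", "arguments": {
  "commands": [
    {"linear": [0,0,-0.02],"delta_rot": [0,0,0],"fingers": 255},
    {"linear": [0,0,-0.06],"delta_rot": [0,0,0],"fingers": 255},
    {"linear": [0,0,-0.1],"delta_rot": [0,0,0],"fingers": 255},
    {"linear": [0,0,-0.14],"delta_rot": [0,0,0],"fingers": 255},
    {"linear": [-0.025,0.008,-0.145],"delta_rot": [0,0,0],"fingers": 255},
    {"linear": [-0.06,0.018,-0.145],"delta_rot": [0,0,0],"fingers": 255},
    {"linear": [-0.1,0.03,-0.145],"delta_rot": [0,0,0],"fingers": 255},
    {"linear": [-0.14,0.042,-0.145],"delta_rot": [0,0,0],"fingers": 255}
  ]
}}

```text
time: 20.0
tool_pos: [0.4964, 0.2437, 0.1613]
tool_rot: [0.0, 1.0, -0.0, -0.001]
contact_force: [-0.8, -0.6, 0.1]
gripper_width: 0.307
```

Request:
{"name": "apply_moves", "arguments": {
  "commands": [
    {"linear": [-0.03,0.009,0],"delta_rot": [0,0,0],"fingers": 255},
    {"linear": [-0.055,0.016,0],"delta_rot": [0,0,0],"fingers": 255},
    {"linear": [-0.065,0.02,0],"delta_rot": [0,0,0],"fingers": 255},
    {"linear": [-0.065,0.02,0.01],"delta_rot": [0,0,0],"fingers": 255},
    {"linear": [-0.065,0.02,0.025],"delta_rot": [0,0,0],"fingers": 255},
    {"linear": [-0.065,0.02,0.035],"delta_rot": [0,0,0],"fingers": 255},
    {"linear": [-0.065,0.02,0.035],"delta_rot": [0,0,0],"fingers": 255},
    {"linear": [-0.065,0.02,0.035],"delta_rot": [0,0,0],"fingers": 255}
  ]
}}

```text
time: 20.8
tool_pos: [0.4335, 0.2242, 0.1264]
tool_rot: [0.0, 1.0, -0.0, -0.001]
contact_force: [0.1, -0.5, -0.3]
gripper_width: 0.306
```

```bash
python3 go.py 0.4335 0.2245 0.086;python3 - <<'E'
from meas import *
s=grab("scene","s13.png"); crop(s,390,120,120,140,5,"s13c.png"); P=state()["tool_pos"]; print(P)
g=lambda P:((px("scene",P)-[390,120]+.5)*5)
pts=np.array([g([P[0]+.032*np.cos(a),P[1]+.032*np.sin(a),P[2]-.018+z]) for a in np.linspace(0,6.28,60) for z in(0,.014)]); print(pts.min(0),pts.max(0))
r=find(s,"grey",px("scene",[.4335,.2245,.04]));print(r)
E
```

```text
t 20.8 pos [0.4335 0.2242 0.1264] F [ 0.1 -0.5 -0.3] w 0.306
lin [ 0.0001 -0.0003  0.0404] rot [ 0.03  0.1  -0.01]
[0.43383617 0.2243956  0.12712698]
[207.6472737  301.47235827] [382.47225641 438.01689524]
(array([442.7611155 , 222.28913444]), 1331.844404220581, (420, 205, 47, 36))
```

View pics/s13c.png

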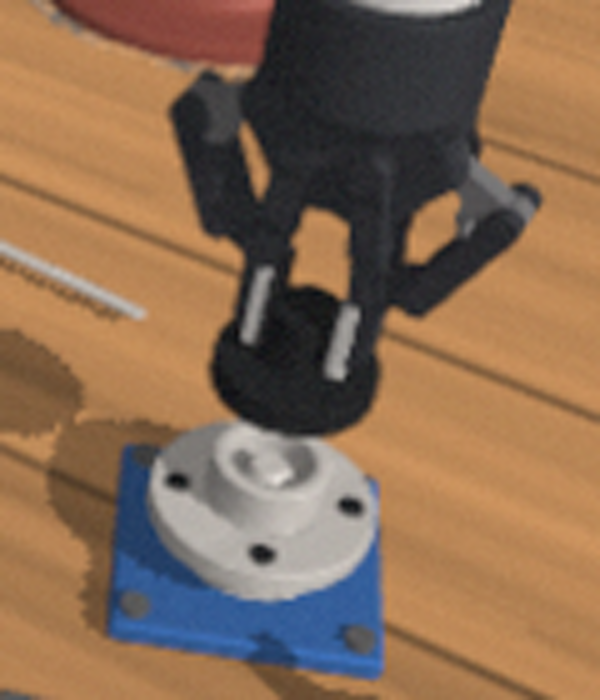

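Request:
{"name": "apply_moves", "arguments": {
  "commands": [
    {"linear": [0,0,0.01],"delta_rot": [0,0,0],"fingers": 255},
    {"linear": [0,0,0.022],"delta_rot": [0,0,0],"fingers": 255},
    {"linear": [0,0,0.032],"delta_rot": [0,0,0],"fingers": 255},
    {"linear": [0,0,0.038],"delta_rot": [0,0,0],"fingers": 255},
    {"linear": [0,0,0.043],"delta_rot": [0,0,0],"fingers": 255},
    {"linear": [0,0,0.046],"delta_rot": [0,0,0],"fingers": 255},
    {"linear": [0,0,0.047],"delta_rot": [0,0,0],"fingers": 255},
    {"linear": [0,0,0.047],"delta_rot": [0,0,0],"fingers": 255}
  ]
}}

```text
time: 21.65
tool_pos: [0.4336, 0.2244, 0.0805]
tool_rot: [-0.0, 1.0, -0.0, 0.0]
contact_force: [-0.2, -0.2, -1.6]
gripper_width: 0.303
```

```bash
python3 - <<'E'
from meas import *
s=grab("scene","s14.png"); crop(s,390,140,120,120,5,"s14c.png"); st=state(); print(st["tool_pos"],st["contact_force"],st["ft_torque"])
E
```

```text
[0.4336773  0.22439098 0.0806454 ] [-0.31134841 -0.93245747  0.2133762 ] [-0.05777965 -0.03156664  0.01164773]
```

View pics/s14c.png

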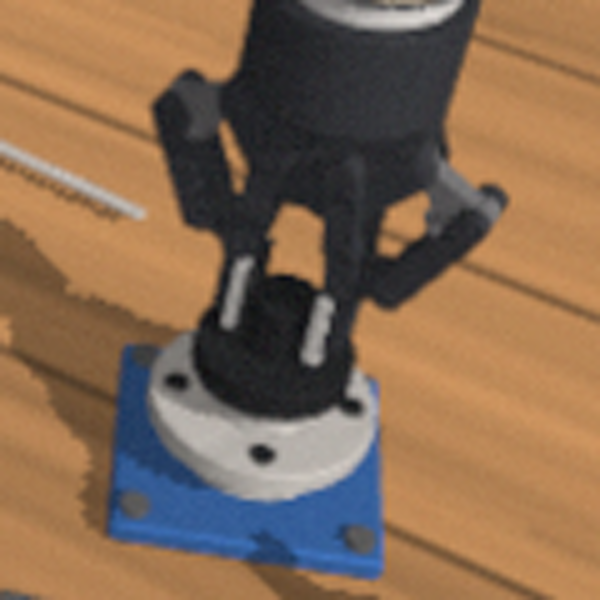

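Request:
{"name": "apply_moves", "arguments": {
  "commands": [
    {"linear": [0,0,0.001],"delta_rot": [0,0,0],"fingers": 255},
    {"linear": [0,0,0.002],"delta_rot": [0,0,0],"fingers": 255},
    {"linear": [0,0,0.002],"delta_rot": [0,0,0],"fingers": 255},
    {"linear": [0,0,0.002],"delta_rot": [0,0,0],"fingers": 0},
    {"linear": [0,0,0.002],"delta_rot": [0,0,0],"fingers": 0},
    {"linear": [0,0,0.002],"delta_rot": [0,0,0],"fingers": 0},
    {"linear": [0,0,0.002],"delta_rot": [0,0,0],"fingers": 0},
    {"linear": [0,0,0.002],"delta_rot": [0,0,0],"fingers": 0}
  ]
}}

```text
time: 22.5
tool_pos: [0.4335, 0.2243, 0.0784]
tool_rot: [-0.0, 1.0, -0.0, 0.0]
contact_force: [-0.0, -0.4, -0.1]
gripper_width: 1.003
```

Request:
{"name": "apply_moves", "arguments": {
  "commands": [
    {"linear": [0,0,-0.015],"delta_rot": [0,0,0],"fingers": 0},
    {"linear": [0,0,-0.04],"delta_rot": [0,0,0],"fingers": 0},
    {"linear": [0,0,-0.07],"delta_rot": [0,0,0],"fingers": 0},
    {"linear": [0,0,-0.09],"delta_rot": [0,0,0],"fingers": 0},
    {"linear": [0,0.03,-0.1],"delta_rot": [0,0,0],"fingers": 0},
    {"linear": [0,0.07,-0.1],"delta_rot": [0,0,0],"fingers": 0},
    {"linear": [0,0.115,-0.1],"delta_rot": [0,0,0],"fingers": 0},
    {"linear": [0,0.15,-0.1],"delta_rot": [0,0,0],"fingers": 0}
  ]
}}

```text
time: 23.3
tool_pos: [0.4335, 0.0726, 0.1799]
tool_rot: [0.0, 1.0, -0.0, 0.001]
contact_force: [-0.2, -0.1, 0.2]
gripper_width: 1.001
```

```bash
python3 - <<'E'
from meas import *
s=grab("scene","s15.png"); crop(s,390,160,120,100,6,"s15c.png")
g=lambda P:((px("scene",P)-[390,160]+.5)*6)
pts=np.array([g([.4335+.032*np.cos(a),.2245+.032*np.sin(a),.060+z]) for a in np.linspace(0,6.28,60) for z in(0,.014)]); print(pts.min(0),pts.max(0))
E
python3 go.py 0.435 0.001 0.12
```

```text
[226.3218252  229.45112388] [427.64236196 391.65653382]
t 23.35 pos [0.4337 0.0689 0.1798] F [ 0.6 -1.4 -0.2] w 0.997
lin [0.0015 0.0677 0.0601] rot [ 0.23 -0.11 -0.21]
```

View pics/s15c.png

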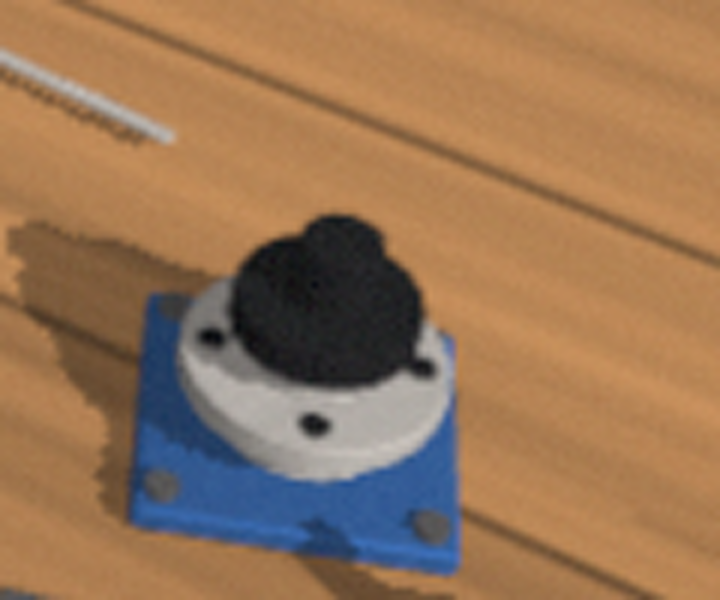

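Request:
{"name": "apply_moves", "arguments": {
  "commands": [
    {"linear": [0.0015,0.035,0],"delta_rot": [0,0,0],"fingers": 0},
    {"linear": [0.0015,0.0733,0.01],"delta_rot": [0,0,0],"fingers": 0},
    {"linear": [0.0015,0.0733,0.04],"delta_rot": [0,0,0],"fingers": 0},
    {"linear": [0.0015,0.0733,0.08],"delta_rot": [0,0,0],"fingers": 0},
    {"linear": [0.0015,0.0733,0.11],"delta_rot": [0,0,0],"fingers": 0},
    {"linear": [0.0015,0.0733,0.13],"delta_rot": [0,0,0],"fingers": 0},
    {"linear": [0.0015,0.0733,0.13],"delta_rot": [0,0,0],"fingers": 0},
    {"linear": [0.0015,0.0733,0.13],"delta_rot": [0,0,0],"fingers": 0}
  ]
}}

```text
time: 24.15
tool_pos: [0.4355, 0.001, 0.0494]
tool_rot: [0.0, 1.0, 0.0, 0.0]
contact_force: [1.0, 0.3, 0.3]
gripper_width: 1.0
```

```bash
python3 - <<'E'
from meas import *
s=grab("scene","s16.png"); crop(s,290,110,110,110,5,"s16c.png")
E
python3 go.py 0.435 0.001 0.003
```

```text
t 24.2 pos [0.4362 0.0008 0.0502] F [-0.3 -0.1 -0.3] w 1.003
lin [-0.0014 -0.0002  0.0472] rot [ 0.03 -0.16  0.  ]
```

View pics/s16c.png

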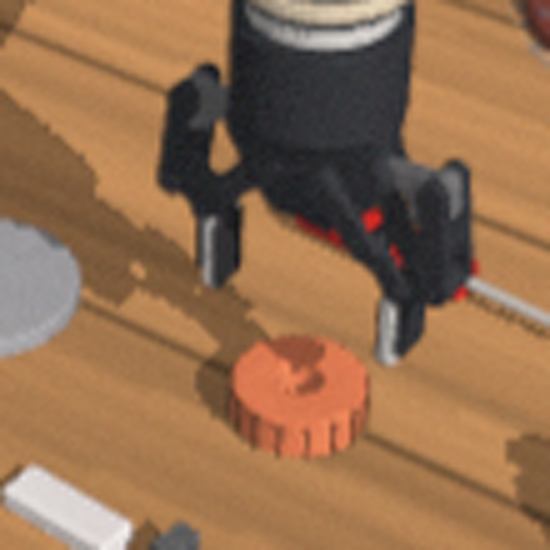

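Request:
{"name": "apply_moves", "arguments": {
  "commands": [
    {"linear": [0,0,0.015],"delta_rot": [0,0,0],"fingers": 0},
    {"linear": [0,0,0.03],"delta_rot": [0,0,0],"fingers": 0},
    {"linear": [0,0,0.042],"delta_rot": [0,0,0],"fingers": 0},
    {"linear": [0,0,0.047],"delta_rot": [0,0,0],"fingers": 0},
    {"linear": [0,0,0.047],"delta_rot": [0,0,0],"fingers": 0},
    {"linear": [0,0,0.047],"delta_rot": [0,0,0],"fingers": 0},
    {"linear": [0,0,0.047],"delta_rot": [0,0,0],"fingers": 255},
    {"linear": [0,0,0.047],"delta_rot": [0,0,0],"fingers": 255}
  ]
}}

```text
time: 25.0
tool_pos: [0.436, 0.0006, 0.0029]
tool_rot: [0.0, 1.0, 0.0, 0.001]
contact_force: [5.9, -1.3, 0.6]
gripper_width: 0.715
```

Request:
{"name": "apply_moves", "arguments": {
  "commands": [
    {"linear": [0,0,0],"delta_rot": [0,0,0],"fingers": 255},
    {"linear": [0,0,0],"delta_rot": [0,0,0],"fingers": 255},
    {"linear": [0,0,0],"delta_rot": [0,0,0],"fingers": 255},
    {"linear": [0,0,0],"delta_rot": [0,0,0],"fingers": 255},
    {"linear": [0,0,0],"delta_rot": [0,0,0],"fingers": 255},
    {"linear": [0,0,0],"delta_rot": [0,0,0],"fingers": 255},
    {"linear": [0,0,0],"delta_rot": [0,0,0],"fingers": 255},
    {"linear": [0,0,0],"delta_rot": [0,0,0],"fingers": 255}
  ]
}}

```text
time: 25.8
tool_pos: [0.4362, 0.0006, 0.0029]
tool_rot: [0.0, 1.0, 0.0, 0.001]
contact_force: [-1.3, -0.5, 5.6]
gripper_width: 0.708
```

Request:
{"name": "apply_moves", "arguments": {
  "commands": [
    {"linear": [0,0,-0.02],"delta_rot": [0,0,0],"fingers": 255},
    {"linear": [0,0,-0.06],"delta_rot": [0,0,0],"fingers": 255},
    {"linear": [0,0,-0.1],"delta_rot": [0,0,0],"fingers": 255},
    {"linear": [0.004,0.035,-0.12],"delta_rot": [0,0,0],"fingers": 255},
    {"linear": [0.008,0.08,-0.12],"delta_rot": [0,0,0],"fingers": 255},
    {"linear": [0.013,0.125,-0.12],"delta_rot": [0,0,0],"fingers": 255},
    {"linear": [0.017,0.165,-0.12],"delta_rot": [0,0,0],"fingers": 255},
    {"linear": [0.018,0.178,-0.11],"delta_rot": [0,0,0],"fingers": 255}
  ]
}}

```text
time: 26.6
tool_pos: [0.4541, -0.1808, 0.1131]
tool_rot: [0.001, 1.0, -0.002, 0.002]
contact_force: [0.7, -0.6, -1.4]
gripper_width: 0.714
```

Request:
{"name": "apply_moves", "arguments": {
  "commands": [
    {"linear": [0,0,0],"delta_rot": [0,0,0],"fingers": 255},
    {"linear": [0,0,0.01],"delta_rot": [0,0,0],"fingers": 255},
    {"linear": [0,0,0.02],"delta_rot": [0,0,0],"fingers": 255},
    {"linear": [0,0,0.02],"delta_rot": [0,0,0],"fingers": 255},
    {"linear": [0,0,0.02],"delta_rot": [0,0,0],"fingers": 255},
    {"linear": [0,0,0.02],"delta_rot": [0,0,0],"fingers": 255},
    {"linear": [0,0,0.02],"delta_rot": [0,0,0],"fingers": 255},
    {"linear": [0,0,0.02],"delta_rot": [0,0,0],"fingers": 255}
  ]
}}

```text
time: 27.4
tool_pos: [0.4532, -0.177, 0.0918]
tool_rot: [0.0, 1.0, 0.0, 0.0]
contact_force: [-0.8, -0.3, -1.3]
gripper_width: 0.716
```

```bash
python3 - <<'E'
from meas import *
s=grab("scene","s17.png"); crop(s,230,80,110,120,5,"s17c.png"); P=state()["tool_pos"]; print(P)
g=lambda P:((px("scene",P)-[230,80]+.5)*5)
pts=np.array([g([P[0]+.032*np.cos(a),P[1]+.032*np.sin(a),P[2]-.003+z]) for a in np.linspace(0,6.28,60) for z in(0,.022)]); print(pts.min(0),pts.max(0), g([P[0],P[1],P[2]+.019]))
E
python3 go.py 0.4535 -0.1775 0.06
```

```text
[ 0.4531215  -0.1770506   0.09167874]
[201.75886221 223.87115885] [341.06944687 341.37740283] [270.56300114 262.20394632]
t 27.45 pos [ 0.4531 -0.1771  0.0917] F [-0.1 -0.4 -1.7] w 0.713
lin [0.0004 0.0004 0.0317] rot [ 0.02 -0.03  0.01]
```

View pics/s17c.png

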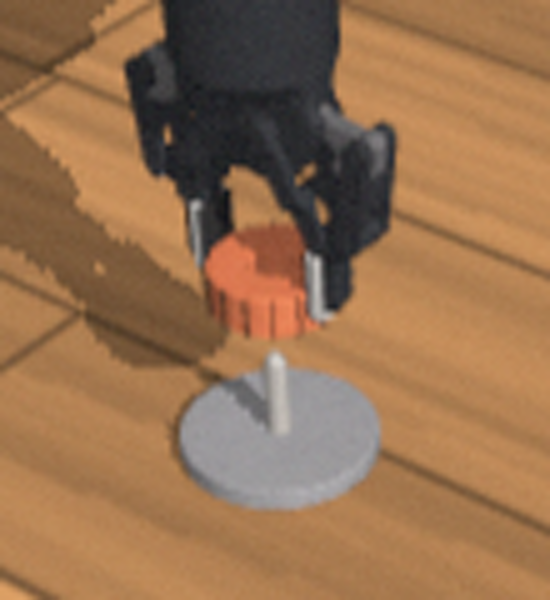

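Request:
{"name": "apply_moves", "arguments": {
  "commands": [
    {"linear": [0,0.0005,0.01],"delta_rot": [0,0,0],"fingers": 255},
    {"linear": [0,0.0005,0.022],"delta_rot": [0,0,0],"fingers": 255},
    {"linear": [0,0.0005,0.03],"delta_rot": [0,0,0],"fingers": 255},
    {"linear": [0,0.0005,0.036],"delta_rot": [0,0,0],"fingers": 255},
    {"linear": [0,0.0005,0.042],"delta_rot": [0,0,0],"fingers": 255},
    {"linear": [0,0.0005,0.05],"delta_rot": [0,0,0],"fingers": 255},
    {"linear": [0,0.0005,0.058],"delta_rot": [0,0,0],"fingers": 255},
    {"linear": [0,0.0005,0.06],"delta_rot": [0,0,0],"fingers": 255}
  ]
}}

```text
time: 28.25
tool_pos: [0.4522, -0.1771, 0.0301]
tool_rot: [-0.0, 1.0, -0.0, -0.001]
contact_force: [-0.0, 0.9, -2.1]
gripper_width: 0.714
```

Request:
{"name": "apply_moves", "arguments": {
  "commands": [
    {"linear": [0,0,0.006],"delta_rot": [0,0,0],"fingers": 255},
    {"linear": [0,0,0.012],"delta_rot": [0,0,0],"fingers": 255},
    {"linear": [0,0,0.015],"delta_rot": [0,0,0],"fingers": 255},
    {"linear": [0,0,0.015],"delta_rot": [0,0,0],"fingers": 255},
    {"linear": [0,0,0.015],"delta_rot": [0,0,0],"fingers": 255},
    {"linear": [0,0,0.015],"delta_rot": [0,0,0],"fingers": 0},
    {"linear": [0,0,0.015],"delta_rot": [0,0,0],"fingers": 0},
    {"linear": [0,0,0.015],"delta_rot": [0,0,0],"fingers": 0}
  ]
}}

```text
time: 29.05
tool_pos: [0.4533, -0.1778, 0.0169]
tool_rot: [0.0, 1.0, -0.0, 0.0]
contact_force: [0.2, -0.4, 0.1]
gripper_width: 0.999
```

Request:
{"name": "apply_moves", "arguments": {
  "commands": [
    {"linear": [0,0,0],"delta_rot": [0,0,0],"fingers": 0},
    {"linear": [0,0,0],"delta_rot": [0,0,0],"fingers": 0},
    {"linear": [0,0,-0.02],"delta_rot": [0,0,0],"fingers": 0},
    {"linear": [0,0,-0.05],"delta_rot": [0,0,0],"fingers": 0},
    {"linear": [0,0,-0.09],"delta_rot": [0,0,0],"fingers": 0},
    {"linear": [0.015,-0.025,-0.12],"delta_rot": [0,0,0],"fingers": 0},
    {"linear": [0.033,-0.055,-0.13],"delta_rot": [0,0,0],"fingers": 0},
    {"linear": [0.055,-0.09,-0.13],"delta_rot": [0,0,0],"fingers": 0}
  ]
}}

```text
time: 29.85
tool_pos: [0.51, -0.0876, 0.1497]
tool_rot: [0.001, 1.0, -0.001, 0.003]
contact_force: [0.1, -0.5, 0.1]
gripper_width: 0.998
```

```bash
python3 - <<'E'
from meas import *
s=grab("scene","s18.png"); crop(s,230,110,110,100,6,"s18c.png")
g=lambda P:((px("scene",P)-[230,110]+.5)*6)
pts=np.array([g([.4528+.032*np.cos(a),-.1772+.032*np.sin(a),.012+z]) for a in np.linspace(0,6.28,60) for z in(0,.022)]); print(pts.min(0),pts.max(0))
E
python3 go.py 0.633 0.117 0.12
```

```text
[258.02435982 243.60157035] [416.94283639 382.21948359]
t 29.9 pos [ 0.5117 -0.0825  0.1485] F [-1.9  3.3  0.3] w 0.995
lin [ 0.1216 -0.1991  0.0298] rot [-0.16 -0.35  0.14]
```

View pics/s18c.png

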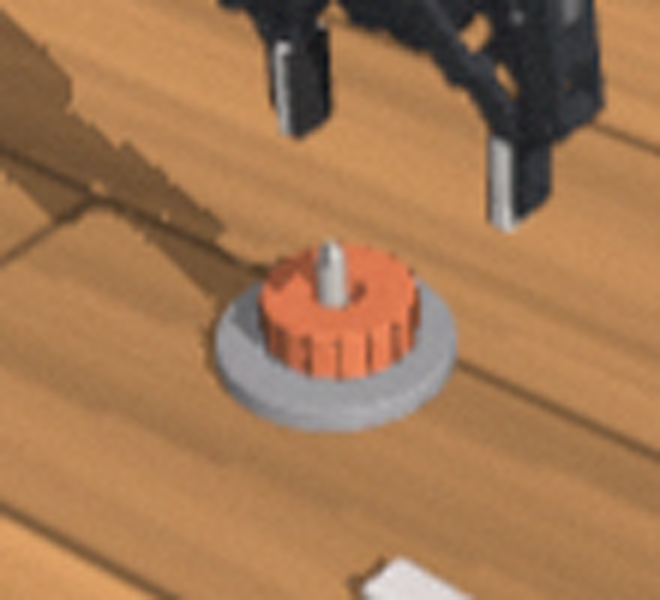

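Request:
{"name": "apply_moves", "arguments": {
  "commands": [
    {"linear": [0.02,-0.033,0],"delta_rot": [0,0,0],"fingers": 0},
    {"linear": [0.044,-0.072,0],"delta_rot": [0,0,0],"fingers": 0},
    {"linear": [0.068,-0.111,0],"delta_rot": [0,0,0],"fingers": 0},
    {"linear": [0.092,-0.15,0],"delta_rot": [0,0,0],"fingers": 0},
    {"linear": [0.113,-0.185,0.01],"delta_rot": [0,0,0],"fingers": 0},
    {"linear": [0.125,-0.205,0.04],"delta_rot": [0,0,0],"fingers": 0},
    {"linear": [0.125,-0.205,0.08],"delta_rot": [0,0,0],"fingers": 0},
    {"linear": [0.125,-0.205,0.105],"delta_rot": [0,0,0],"fingers": 0}
  ]
}}

```text
time: 30.7
tool_pos: [0.6315, 0.1184, 0.038]
tool_rot: [0.0, 1.0, 0.001, -0.002]
contact_force: [-0.6, 0.1, -0.3]
gripper_width: 1.001
```

Request:
{"name": "apply_moves", "arguments": {
  "commands": [
    {"linear": [0,0,0],"delta_rot": [0,0,0],"fingers": 0},
    {"linear": [0,0,0],"delta_rot": [0,0,0],"fingers": 0},
    {"linear": [0,0,0],"delta_rot": [0,0,0],"fingers": 0},
    {"linear": [0,0,0],"delta_rot": [0,0,0],"fingers": 0},
    {"linear": [0,0,0],"delta_rot": [0,0,0],"fingers": 0},
    {"linear": [0,0,0],"delta_rot": [0,0,0],"fingers": 0},
    {"linear": [0,0,0],"delta_rot": [0,0,0],"fingers": 0},
    {"linear": [0,0,0],"delta_rot": [0,0,0],"fingers": 0}
  ]
}}

```text
time: 31.5
tool_pos: [0.6329, 0.1175, 0.0415]
tool_rot: [-0.0, 1.0, -0.0, 0.0]
contact_force: [0.5, -0.1, -0.3]
gripper_width: 0.996
```

```bash
python3 - <<'E'
from meas import *
s=grab("scene","s19.png"); crop(s,290,180,110,110,5,"s19c.png"); P=state()["tool_pos"]
r=find(s,"grey",px("scene",[.633,.117,.007]),20); print(r, None if r is None else refine("scene",r[0],SH["collar"]))
for z in (.034,.045,.057): print(z,[((px("scene",p)-[230,110]+.5)*6).round(0) for p in([.4528,-.1772,z],[.454,-.1785,z])])
E
python3 go.py 0.633 0.117 0.002
```

```text
(array([344.58360656, 268.74754098]), 336.458371758461, (335, 259, 20, 20)) [0.63354183 0.11818453]
0.034 [array([337., 291.]), array([332., 291.])]
0.045 [array([335., 269.]), array([331., 269.])]
0.057 [array([333., 245.]), array([329., 246.])]
t 31.55 pos [0.6329 0.1175 0.0413] F [-0.8 -0.3  0.3] w 1.001
lin [0.0001 0.0005 0.0393] rot [ 0. -0. -0.]
```

View pics/s19c.png

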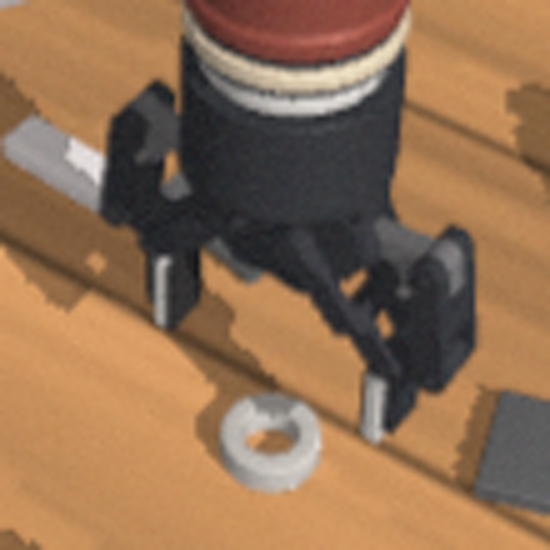

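Request:
{"name": "apply_moves", "arguments": {
  "commands": [
    {"linear": [0,0,0.012],"delta_rot": [0,0,0],"fingers": 0},
    {"linear": [0,0,0.026],"delta_rot": [0,0,0],"fingers": 0},
    {"linear": [0,0,0.036],"delta_rot": [0,0,0],"fingers": 0},
    {"linear": [0,0,0.039],"delta_rot": [0,0,0],"fingers": 0},
    {"linear": [0,0,0.039],"delta_rot": [0,0,0],"fingers": 0},
    {"linear": [0,0,0.039],"delta_rot": [0,0,0],"fingers": 255},
    {"linear": [0,0,0.039],"delta_rot": [0,0,0],"fingers": 255},
    {"linear": [0,0,0.039],"delta_rot": [0,0,0],"fingers": 255}
  ]
}}

```text
time: 32.35
tool_pos: [0.6335, 0.1175, 0.003]
tool_rot: [0.0, 1.0, 0.0, 0.001]
contact_force: [-0.0, -4.0, 2.1]
gripper_width: 0.514
```

Request:
{"name": "apply_moves", "arguments": {
  "commands": [
    {"linear": [0,0,0],"delta_rot": [0,0,0],"fingers": 255},
    {"linear": [0,0,0],"delta_rot": [0,0,0],"fingers": 255},
    {"linear": [0,0,0],"delta_rot": [0,0,0],"fingers": 255},
    {"linear": [0,0,0],"delta_rot": [0,0,0],"fingers": 255},
    {"linear": [0,0,0],"delta_rot": [0,0,0],"fingers": 255},
    {"linear": [0,0,0],"delta_rot": [0,0,0],"fingers": 255},
    {"linear": [0,0,0],"delta_rot": [0,0,0],"fingers": 255},
    {"linear": [0,0,0],"delta_rot": [0,0,0],"fingers": 255}
  ]
}}

```text
time: 33.15
tool_pos: [0.6339, 0.1175, 0.0037]
tool_rot: [0.0, 1.0, 0.0, 0.001]
contact_force: [-0.2, 0.1, 5.8]
gripper_width: 0.435
```

Request:
{"name": "apply_moves", "arguments": {
  "commands": [
    {"linear": [0,0,-0.02],"delta_rot": [0,0,0],"fingers": 255},
    {"linear": [0,0,-0.06],"delta_rot": [0,0,0],"fingers": 255},
    {"linear": [0,0,-0.1],"delta_rot": [0,0,0],"fingers": 255},
    {"linear": [-0.015,0.025,-0.12],"delta_rot": [0,0,0],"fingers": 255},
    {"linear": [-0.037,0.06,-0.12],"delta_rot": [0,0,0],"fingers": 255},
    {"linear": [-0.06,0.098,-0.12],"delta_rot": [0,0,0],"fingers": 255},
    {"linear": [-0.083,0.136,-0.12],"delta_rot": [0,0,0],"fingers": 255},
    {"linear": [-0.105,0.172,-0.12],"delta_rot": [0,0,0],"fingers": 255}
  ]
}}

```text
time: 33.95
tool_pos: [0.5263, -0.0556, 0.1216]
tool_rot: [-0.0, 1.0, 0.0, -0.0]
contact_force: [-0.7, -2.0, -1.3]
gripper_width: 0.437
```

Request:
{"name": "apply_moves", "arguments": {
  "commands": [
    {"linear": [-0.022,0.036,0],"delta_rot": [0,0,0],"fingers": 255},
    {"linear": [-0.045,0.074,0],"delta_rot": [0,0,0],"fingers": 255},
    {"linear": [-0.066,0.109,0],"delta_rot": [0,0,0],"fingers": 255},
    {"linear": [-0.075,0.123,0.005],"delta_rot": [0,0,0],"fingers": 255},
    {"linear": [-0.075,0.123,0.015],"delta_rot": [0,0,0],"fingers": 255},
    {"linear": [-0.075,0.123,0.02],"delta_rot": [0,0,0],"fingers": 255},
    {"linear": [-0.075,0.123,0.02],"delta_rot": [0,0,0],"fingers": 255},
    {"linear": [-0.075,0.123,0.02],"delta_rot": [0,0,0],"fingers": 255}
  ]
}}

```text
time: 34.75
tool_pos: [0.4532, -0.1765, 0.1019]
tool_rot: [-0.0, 1.0, 0.001, -0.0]
contact_force: [0.4, -0.1, -0.7]
gripper_width: 0.431
```

```bash
python3 go.py 0.4533 -0.1778 0.06; python3 - <<'E'
from meas import *
s=grab("scene","s20.png"); crop(s,230,80,110,120,5,"s20c.png"); P=state()["tool_pos"]; print(P)
g=lambda P:((px("scene",P)-[230,80]+.5)*5)
pts=np.array([g([P[0]+.02*np.cos(a),P[1]+.02*np.sin(a),P[2]-.003+z]) for a in np.linspace(0,6.28,60) for z in(0,.014)]); print(pts.min(0),pts.max(0))
E
```

```text
t 34.75 pos [ 0.4532 -0.1765  0.1019] F [ 0.4 -0.1 -0.7] w 0.431
lin [0.0002 0.0013 0.0419] rot [-0.04  0.04  0.09]
[ 0.45335346 -0.17671535  0.10223911]
[227.40724657 233.9414205 ] [314.89340251 307.94512364]
```

View pics/s20c.png

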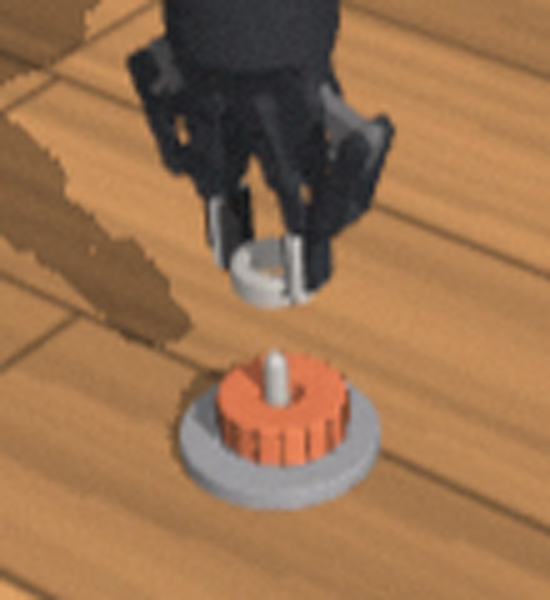

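Request:
{"name": "apply_moves", "arguments": {
  "commands": [
    {"linear": [0,0.001,0.01],"delta_rot": [0,0,0],"fingers": 255},
    {"linear": [0,0.001,0.022],"delta_rot": [0,0,0],"fingers": 255},
    {"linear": [0,0.001,0.032],"delta_rot": [0,0,0],"fingers": 255},
    {"linear": [0,0.001,0.038],"delta_rot": [0,0,0],"fingers": 255},
    {"linear": [0,0.001,0.044],"delta_rot": [0,0,0],"fingers": 255},
    {"linear": [0,0.001,0.05],"delta_rot": [0,0,0],"fingers": 255},
    {"linear": [0,0.001,0.053],"delta_rot": [0,0,0],"fingers": 255},
    {"linear": [0,0.001,0.053],"delta_rot": [0,0,0],"fingers": 255}
  ]
}}

```text
time: 35.6
tool_pos: [0.4526, -0.1784, 0.0488]
tool_rot: [-0.0, 1.0, -0.0, -0.0]
contact_force: [-0.2, -0.5, -0.9]
gripper_width: 0.435
```

Request:
{"name": "apply_moves", "arguments": {
  "commands": [
    {"linear": [0,0,0.004],"delta_rot": [0,0,0],"fingers": 255},
    {"linear": [0,0,0.008],"delta_rot": [0,0,0],"fingers": 255},
    {"linear": [0,0,0.0105],"delta_rot": [0,0,0],"fingers": 255},
    {"linear": [0,0,0.0105],"delta_rot": [0,0,0],"fingers": 255},
    {"linear": [0,0,0.0105],"delta_rot": [0,0,0],"fingers": 255},
    {"linear": [0,0,0.0105],"delta_rot": [0,0,0],"fingers": 255},
    {"linear": [0,0,0.0105],"delta_rot": [0,0,0],"fingers": 255},
    {"linear": [0,0,0.0105],"delta_rot": [0,0,0],"fingers": 255}
  ]
}}

```text
time: 36.4
tool_pos: [0.453, -0.1786, 0.039]
tool_rot: [0.0, 1.0, -0.0, 0.0]
contact_force: [0.3, -0.7, -0.7]
gripper_width: 0.43
```

Now release and back off.

Request:
{"name": "apply_moves", "arguments": {
  "commands": [
    {"linear": [0,0,0.001],"delta_rot": [0,0,0],"fingers": 255},
    {"linear": [0,0,0.001],"delta_rot": [0,0,0],"fingers": 0},
    {"linear": [0,0,0.001],"delta_rot": [0,0,0],"fingers": 0},
    {"linear": [0,0,0.001],"delta_rot": [0,0,0],"fingers": 0},
    {"linear": [0,0,0.001],"delta_rot": [0,0,0],"fingers": 0},
    {"linear": [0,0,0.001],"delta_rot": [0,0,0],"fingers": 0},
    {"linear": [0,0,0.001],"delta_rot": [0,0,0],"fingers": 0},
    {"linear": [0,0,-0.01],"delta_rot": [0,0,0],"fingers": 0}
  ]
}}

```text
time: 37.2
tool_pos: [0.4516, -0.1778, 0.0476]
tool_rot: [-0.001, 1.0, -0.0, -0.002]
contact_force: [-0.1, -0.1, 0.2]
gripper_width: 1.005
```

Request:
{"name": "apply_moves", "arguments": {
  "commands": [
    {"linear": [0,0,-0.03],"delta_rot": [0,0,0],"fingers": 0},
    {"linear": [0,0,-0.06],"delta_rot": [0,0,0],"fingers": 0},
    {"linear": [0,0,-0.1],"delta_rot": [0,0,0],"fingers": 0},
    {"linear": [0,-0.03,-0.13],"delta_rot": [0,0,0],"fingers": 0},
    {"linear": [0,-0.07,-0.15],"delta_rot": [0,0,0],"fingers": 0},
    {"linear": [0,-0.11,-0.15],"delta_rot": [0,0,0],"fingers": 0},
    {"linear": [0,-0.14,-0.15],"delta_rot": [0,0,0],"fingers": 0},
    {"linear": [0,-0.15,-0.15],"delta_rot": [0,0,0],"fingers": 0}
  ]
}}

```text
time: 38.0
tool_pos: [0.4529, -0.0264, 0.2]
tool_rot: [-0.0, 1.0, 0.002, 0.001]
contact_force: [0.8, -0.8, -0.0]
gripper_width: 0.999
```

```bash
python3 - <<'E'
from meas import *
s=grab("scene","s21.png"); crop(s,230,110,110,100,6,"s21c.png")
g=lambda P:((px("scene",P)-[230,110]+.5)*6)
pts=np.array([g([.453+.02*np.cos(a),-.178+.02*np.sin(a),.034+z]) for a in np.linspace(0,6.28,60) for z in(0,.014)]); print(pts.min(0),pts.max(0))
t=grab("top","t21.png")
E
```

```text
[283.19814762 233.24195305] [383.68762413 320.67980204]
```

View pics/s21c.png

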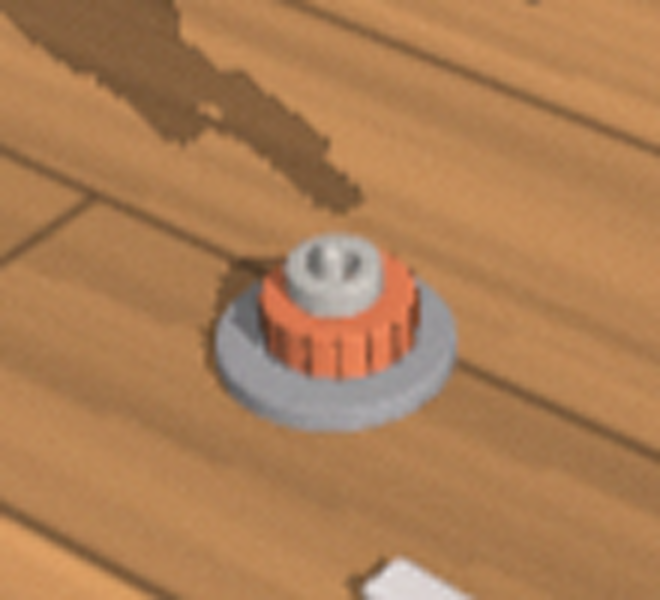

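View pics/s21.png

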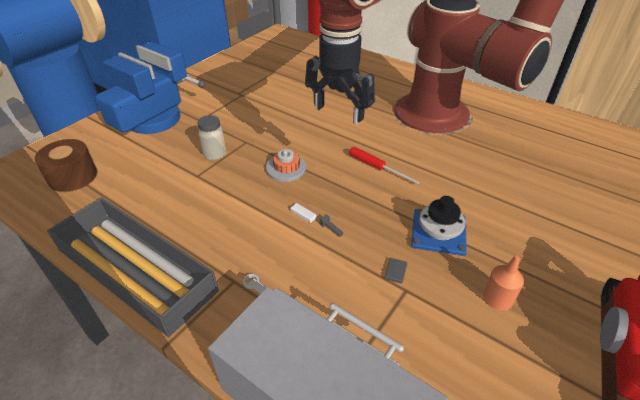

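View pics/t21.png

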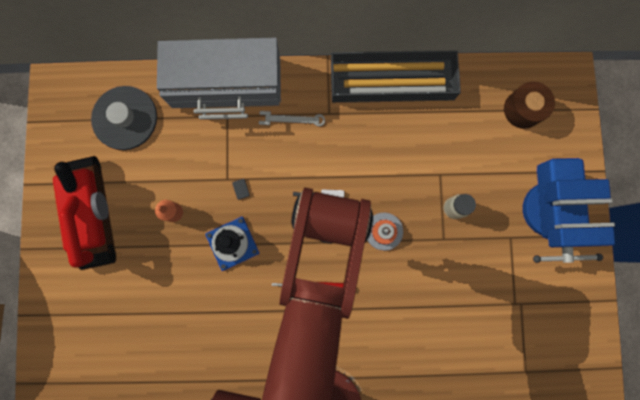

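```bash
python3 -c "
from plant import job_done,state
print(job_done()); print(state()['time'])"
```

```text
the job is handed in; nothing more can be done
None
the job is handed in; nothing more can be done
```

I set up both arbors and handed the job in at about 38 s of the 128 s allowed; no verdict was reported. On the thick post are the spacer, then the flange neck up, then the cap. On the thin post are the wheel, then the collar.

**Last checks:**
- **Fit:** In the last scene pictures, the outlines of the cap, wheel and collar matched their predicted seated outlines to about half a pixel, roughly 1 mm. I didn't measure the tilt of any part.
- **Spacer and flange:** I checked these by picture after each was placed. The flange's neck centre matched its prediction and the post sat central in its bore. The spacer's seating I judged by eye.
- **Release:** The gripper was open and clear of everything, with contact force near zero.
- **Oil can and jar:** Both stood at the same pixels as at the start.

**What disagreed:**
- **Cameras:** The top camera read positions about 5 mm in x and 7 mm in y away from the scene camera. The shut fingertips and the robot base matched the scene camera, so I used that one.
- **Scene camera:** When the gripper closed on the flange, it showed a remaining y error of about 1–2 mm. I corrected for that when placing the flange, wheel and collar, and cut 1 mm off the cap's pick position.
- **Pose readings:** Readings taken straight after fast moves were up to about 6 mm off, so I let the arm settle before the final positioning moves.

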